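Slide the tall sauce bottle home into its bay

TASK

Push the tall dark sauce bottle that stands alone to the right across the table, low on its body so that it slides upright and never tips, into the empty bay of the wooden bottle corral (the one with the round blue-and-white mark), until it stands fully home against the back stop. Only push it with the fingers: never squeeze, lift or carry it, and leave the other things where they stand.

Things in the scene. Friction and masses are not known exactly. Their poses are not given: they have to be found in the camera images.
- sauce_bottle: dark brown sauce bottle with red cap and pale label, loose, standing alone to the right and in front of the corral (a like one far off in the back corner is not meant). Round body 66 mm in diameter up to about 150 mm height, then a narrow neck, 222 mm tall, 0.4 to 0.65 kg. Origin: centre of its underside; z up. Pushed below 25 mm height it slides; at half height it tips.
- bottle_corral: low wooden corral fixed to the table, 208 mm long: a back stop 14 mm thick, 38 high, and three 12 mm thick, 30 high fingers running forward from it, making two bays 84 mm wide, open in front, with no floor. Origin on the table midway between the two seat centres; x points toward the stop, y along it. Seat centres at y = +48 and -48 mm. Stop face at x = +36 mm, finger front ends at x = -20 mm.
- bay_mark: flat round blue-and-white mark, 56 mm in diameter, painted on the table in the one empty bay (either of the two). Origin at that bay's seat centre, x and y as the corral's. Bay sides at y = +-42 mm. A fixed cutting board, 30 mm high, lies between robot and corral, up to world x = 0.503 m and right to world y = -0.24 m: pass beyond its edge. A bottle that touches the stop has its origin at about x = +3 mm.
- soap_bottle: white soap bottle, 48 x 68 mm and 160 tall, standing in the other bay of the corral. Loose bystander; origin: centre of its underside, z up.
- spice_jar: small glass spice jar with red cap, 45 mm diameter, 108 tall, standing just left of the corral. Loose bystander; origin: centre of its underside, z up.
- kitchen_timer: white kitchen timer standing on its edge, 26 x 70 mm, 64 tall, to the left of the corral. Loose bystander; origin: centre of its underside, z up.
- tea_mug: white mug, 83 mm diameter with handle, 86 tall, to the left of the corral and farther back. Loose bystander; origin: centre of its underside, z up.
- flour_brush: wooden flour brush lying flat, 197 x 39 mm, 46 tall, behind the corral. Loose bystander; origin: centre of its underside, z up.
There are look-alikes about, which are no part of the job. Leave any purple or yellow look-alike of the sauce_bottle alone.

How it is judged:
By the outcome, as a careful person would: the job done as asked, in the order asked, and still so for the second after the job is handed in, with the robot touching nothing.
It also fails if it takes over 64 s, if anything falls off the work surface, if the arm or the gripper's body presses on something with over 40 N, if the wrist force passes 120 N, or if a joint passes its speed limit or range.

ROBOT

A 7-joint arm with a two-finger parallel gripper is mounted at the origin on a cart in front of the work surface, level with it; the furniture and walls round the work are solid. World frame = base frame: x ahead of the robot, y to its left, z up, the work surface at z = 0. Lengths are in m, angles in rad, forces in N, time in s.
With the tool pointing down it reaches from about 0.425 to 0.925 m from the base axis. Payload 6.8 kg.
Tool frame: the origin (TCP) lies midway between the tips of the shut fingers; the grasp point (between the pads) lies 19 mm behind it; z points along the fingers, y is the line along which they close (so a half turn about z gives the same grasp; the last joint's range is limited). The gripper opens to 85 mm and grips with 20 to 120 N. Pads are 22 mm wide; open, the fingers measure 114 mm over their backs; the gripper's body (76 mm by 85 mm) begins 54 mm behind the grasp point. The pads swing forward as they close: fully open they stand 13 mm farther back than shut.
Start: joints at [1.239, 0.477, 0.022, 1.555, -0.011, 1.109, -0.083], TCP at [0.15, -0.658, 0.204] pointing down, gripper open.
Joint ranges: [-2.96, 2.96], [-0.34, 2.1], [-1.41, 1.46], [0.24, 2.44], [-1.37, 4.51], [0.17, 1.92], [-2.96, 2.96]. Speed limits (rad/s): [2.39, 2.39, 3.14, 3.14, 3.14, 3.14, 3.14].

INTERFACE

Orientations are given as a unit quaternion [w, x, y, z].
In Python, from station import bot gives the robot as it stands.
- The arm moves only by the tool jog_arm, never from a script. Its argument "rows" is a list of rows, each an object of numbers: "fingers": the finger opening in mm, from 0 to 85.4; "x", "y", "z": the shift along the tool's x, y, z in mm; "ax", "ay", "az": the turn, a rotation vector about the tool's x, y, z in degrees. A call has exactly 8 rows; each row shifts and turns the commanded pose from where the row before left it, along the tool's axes as they then stand; what a row does not reach is not made up. A row lasts 1/10 s, in which the tool goes at most 50 mm and 8.59 degrees, less where a joint would pass 70% of its speed; a pose out of reach is approached as far as the arm can. A call with a gripper value outside its range is refused whole. The fingers move at their own pace and stop on an object; "force" is the grip in N (left out, the last holds). Time passes only in rows, so rows that do not move let the fingers close, or fill a call up. It gives the time, the measured TCP pose, the force, the opening and the grip force at its end, in the units of the state.
- bot.get_obs(): the state, without advancing time (a new reading comes with each control period).
- bot.read_camera(name): name is "scene" or "top"; returns a dict with "pixels" (384x512x3 uint8, red, green, blue), "vertical_fov" (degrees; the focal length in pixels is half the picture's height over the tangent of half this angle, whatever the lens; pixels are square), "cx", "cy" (the principal point, pixels), "world_from_camera" (4x4, takes a point from camera to world coordinates). Camera axes: x right, y down, z forward; pixel columns grow to the right and rows downward; lengths in m; the calibration is good to about 2 mm. A picture is of the moment at which its call begins. There is no depth.
- bot.hand_in(): hands the job in; it is judged then, once.
The state is a dict: "t": time; "q": joint angles; "joint_vel": joint speeds; "joint_torque": joint torques, N m; "eef_pos": TCP position; "tool_rot": TCP orientation; "contact_force": force on the tool from outside, world axes, zero at the start; "torque": the same for the moment, N m; "gripper_width": opening from 0.0 (shut) to 1.0 (fully open); "grasp_force": force on a finger pad.
Only numpy, scipy, OpenCV 4.12 (cv2) and the standard library are available. Lean on these libraries where they do the work, as an engineer would, in place of code of your own. Each camera call takes 0.05 s, during which the arm holds its last target. There are 200 camera calls.

## Working session

There is one attempt and no reset: what is moved stays moved. The work goes in short steps, Python scripts to look and compute and a tool call to move; the robot and the scene stay as the last step left them, time stands still between calls to the robot, and variables do not carry over. Pictures are saved under pics/ and viewed, at most 10 in all, crops included, and the job is handed in when it is done.

Besides the shell and the picture viewer there is one more tool, called after "Emit:" as name(argument=value, ...), one argument or row to a line, values as JSON. jog_arm: Moves the arm, as the interface text tells. Its arguments: {"type":"object","properties":{"rows":{"type":"array","items":{"type":"object","properties":{"fingers":{"type":"number"},"x":{"type":"number"},"y":{"type":"number"},"z":{"type":"number"},"ax":{"type":"number"},"ay":{"type":"number"},"az":{"type":"number"}}}},"force":{"type":"number"}},"required":["rows"]}

```bash
mkdir -p pics; cat > h.py <<'E'
import numpy as np, cv2
from station import bot
def cam(n):
    c=bot.read_camera(n); c['img']=cv2.cvtColor(np.array(c['pixels']),cv2.COLOR_RGB2BGR); return c
def ray(c,u,v,z=0.):
    f=192/np.tan(np.radians(c['vertical_fov'])/2); T=np.array(c['world_from_camera'])
    d=T[:3,:3]@np.array([(u-c['cx'])/f,(v-c['cy'])/f,1]); o=T[:3,3]
    return o+d*(z-o[2])/d[2]
E
python3 - <<'E'
from h import *
for n in('scene','top'):
    c=cam(n); cv2.imwrite(f'pics/{n}0.png',c['img']); print(n,c['vertical_fov'],c['cx'],c['cy'],np.round(c['world_from_camera'],3).tolist())
o=bot.get_obs(); print(o)
E
```

```text
scene 42.289277934801156 251.40548157220874 198.225524984582 [[0.986, 0.15, -0.077, 0.694], [0.169, -0.859, 0.484, -0.909], [0.007, -0.49, -0.872, 1.494], [0.0, 0.0, 0.0, 1.0]]
top 57.76693704118295 256.14167970888974 192.92069710677708 [[-0.024, -0.999, 0.038, 0.506], [-1.0, 0.025, 0.016, -0.085], [-0.017, -0.037, -0.999, 1.103], [0.0, 0.0, 0.0, 1.0]]
{'t': 0.1, 'q': array([ 1.23890429,  0.47770115,  0.02236368,  1.55636643, -0.01151918,
        1.10928915, -0.08308348]), 'joint_vel': array([ 0.00078989, -0.00096919, -0.00138295, -0.00256773, -0.00166839,
       -0.00131564, -0.0004118 ]), 'joint_torque': array([ 2.83191177e-03, -5.97764969e+01,  1.61289018e+00, -2.81957889e+01,
        1.27759221e-02,  4.99271511e-03,  1.11973176e-05]), 'eef_pos': array([ 0.14965121, -0.65760475,  0.20342844]), 'tool_rot': array([-8.04704078e-04,  9.93745326e-01,  1.11667178e-01, -1.46261536e-04]), 'contact_force': array([ 0.45760971,  0.2980549 , -0.37567521]), 'torque': array([0.02069141, 0.01020668, 0.02131692]), 'grasp_force': 0.0, 'gripper_width': 0.999980256922352}
```

View pics/scene0.png

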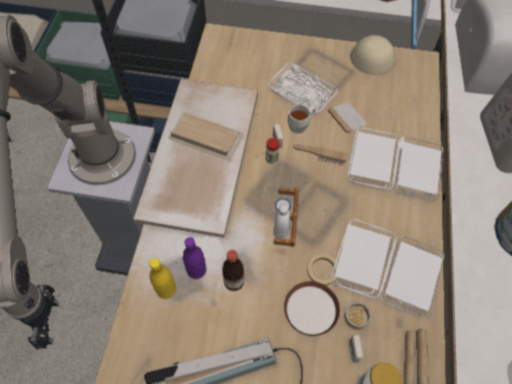

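View pics/top0.png

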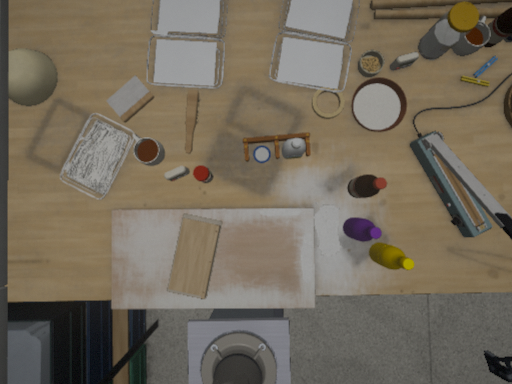

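The scene view shows the dark bottle at about (233,272), the purple one at (194,258), the yellow one at (162,279), and the corral at (286,216). In the top view the bottle is at (362,187), the corral at (278,145), the mark at (262,154) and the soap at (293,147). The empty bay is therefore the left one. Next I'll measure these and take a closer crop.

```bash
python3 - <<'E'
from h import *
c=cam('top'); im=c['img']
s=cam('scene')
a=cv2.resize(im[115:215,230:400],None,fx=4.5,fy=4.5,interpolation=cv2.INTER_CUBIC)
b=cv2.resize(s['img'][180:300,180:340],None,fx=4.5,fy=4.5,interpolation=cv2.INTER_CUBIC)
cv2.imwrite('pics/a.png',a);cv2.imwrite('pics/b.png',b)
hsv=cv2.cvtColor(im,cv2.COLOR_BGR2HSV)
m=cv2.inRange(hsv,(105,70,30),(130,255,255)); m[:140]=0;m[170:]=0;m[:,:250]=0;m[:,275:]=0
p=cv2.findNonZero(m).astype(np.float32); (u,v),r=cv2.minEnclosingCircle(p); print('mark',u,v,r,ray(c,u,v))
# corral wood
for (n,C,z) in(('top',c,0),('scene',s,0)):
    h=cv2.cvtColor(C['img'],cv2.COLOR_BGR2HSV)
    print(n,'dark', end=' ')
    d=cv2.inRange(h,(0,0,0),(180,255,75)); 
    box=(165,215,340,395) if n=='top' else (240,300,212,255)
    k=np.zeros_like(d);k[box[0]:box[1],box[2]:box[3]]=d[box[0]:box[1],box[2]:box[3]]
    print(cv2.boundingRect(k))
    r_=cv2.inRange(h,(0,130,90),(8,255,255))|cv2.inRange(h,(172,130,90),(180,255,255));k=np.zeros_like(d);k[box[0]:box[1],box[2]:box[3]]=r_[box[0]:box[1],box[2]:box[3]]
    q=cv2.findNonZero(k).reshape(-1,2).mean(0);print('cap',q,ray(C,*q,0.222),ray(C,*q,.2))
E
```

```text
mark 261.387939453125 153.7413787841797 8.481939315795898 [ 0.67216662 -0.08731239  0.        ]
top dark (348, 175, 32, 23)
cap [380.32 182.63] [ 0.55768    -0.38468343  0.222     ] [ 0.55896485 -0.39216506  0.2       ]
scene dark (223, 259, 21, 31)
cap [231.87012987 255.85714286] [ 0.55903655 -0.39256682  0.222     ] [ 0.55670646 -0.38362957  0.2       ]
```

View pics/a.png

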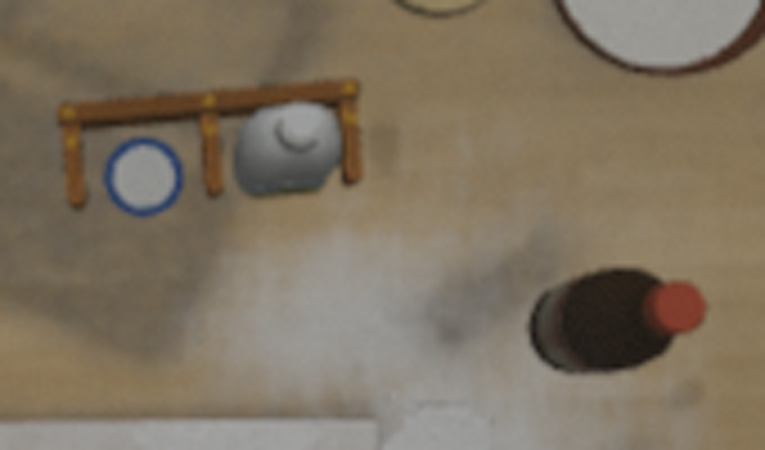

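View pics/b.png

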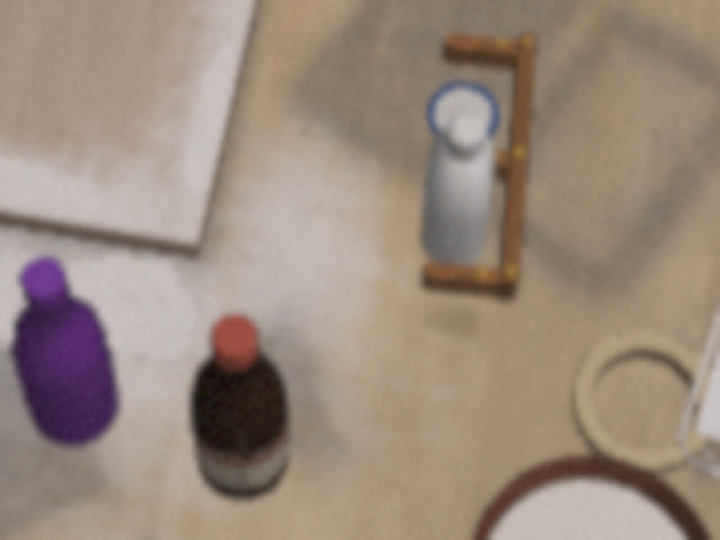

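The crops give the back stop top running from about (245,140) to (307,135) in the top picture, with its fingers pointing down the image. The bottle's base edge is near (348,188). The body seen in the scene crop is centred near (240,430). Now I'll work these out in world coordinates.

```bash
cat >> h.py <<'E'
def bottle():
    """base centre: cap-top centre is fixed in two views -> average; plus line base from cap centroid triangulation"""
    P=[];D=[]
    for n in('top','scene'):
        C=cam(n);h=cv2.cvtColor(C['img'],cv2.COLOR_BGR2HSV)
        m=cv2.inRange(h,(0,120,90),(10,255,255))|cv2.inRange(h,(172,120,90),(180,255,255))
        k,l,st,ce=cv2.connectedComponentsWithStats(m)
        best=None
        for i in range(1,k):
            if st[i,4]<25: continue
            w=ray(C,*ce[i],0.21)
            if .5<w[0]<.75 and -.5<w[1]<-.03:
                if best is None or st[i,4]>best[1]: best=(w,st[i,4],ce[i])
        if best is None: print(n,'no cap'); continue
        T=np.array(C['world_from_camera']);o=T[:3,3];d=best[0]-o;d/=np.linalg.norm(d)
        print(n,best[2].round(1),best[1],best[0][:2].round(4)); P.append(o);D.append(d)
    if len(P)==2:
        A=[np.eye(3)-np.outer(d,d) for d in D]
        X=np.linalg.solve(A[0]+A[1],A[0]@P[0]+A[1]@P[1]); print('tri',X.round(4)); return X
E
python3 - <<'E'
from h import *
c=cam('top');s=cam('scene')
f=lambda x,y:(230+x/4.5,115+y/4.5)
g=lambda x,y:(180+x/4.5,180+y/4.5)
A=ray(c,*f(68,106),.038);B=ray(c,*f(350,84),.038); print('stop',A,B,np.degrees(np.arctan2(-(A-B)[0],(A-B)[1])))
A2=ray(s,*g(530,40),.038);B2=ray(s,*g(510,285),.038);print('stop scene',A2,B2,np.degrees(np.arctan2(-(A2-B2)[0],(A2-B2)[1])))
for p in((76,207),(216,195),(352,183)):print('finger end',ray(c,*f(*p),.03))
print('base left edge',ray(c,*f(530,330),.01),'scene base bottom',ray(s,*g(240,498),0))
for n,p in dict(cut1=(413,138),cut2=(440,190),cut3=(470,236),purp=(346,228),yel=(371,250)).items():print(n,ray(c,*p,.03))
print('mark scene',ray(s,*g(463,112),0))
bottle()
E
```

```text
stop [ 0.71478494 -0.03826217  0.038     ] [ 0.72465529 -0.23127376  0.038     ] 2.927478718102172
stop scene [ 0.71428808 -0.03838088  0.038     ] [ 0.72527925 -0.24163455  0.038     ] 3.095318786643012
finger end [ 0.64626117 -0.04182234  0.03      ]
finger end [ 0.65202345 -0.13825948  0.03      ]
finger end [ 0.65784401 -0.23172283  0.03      ]
base left edge [ 0.55473063 -0.35488765  0.01      ] scene base bottom [ 0.56202261 -0.41661056  0.        ]
cut1 [ 0.70398014 -0.55511436  0.03      ]
cut2 [ 0.54177224 -0.63054395  0.03      ]
cut3 [ 0.39969884 -0.71481784  0.03      ]
purp [ 0.43252246 -0.34043681  0.03      ]
yel [ 0.36394209 -0.41408317  0.03      ]
mark scene [ 0.67239727 -0.08762365  0.        ]
top [380.4 182.7] 103 [ 0.5582 -0.3891]
scene [232.1 255.8] 82 [ 0.5583 -0.3875]
tri [ 0.5583 -0.3884  0.212 ]
```

Emit:
jog_arm(
  rows=[
    {"x":50,"fingers":18},
    {"x":50},
    {"x":50},
    {"x":50},
    {"x":50},
    {"x":40},
    {"ay":0},
    {"ay":0},
  ],
)

```text
invalid input
```

Emit:
jog_arm(
  rows=[
    {"fingers":18,"x":50,"y":-4,"z":0,"ax":0,"ay":0,"az":0},
    {"fingers":18,"x":50,"y":-4,"z":0,"ax":0,"ay":0,"az":0},
    {"fingers":18,"x":50,"y":-4,"z":0,"ax":0,"ay":0,"az":0},
    {"fingers":18,"x":50,"y":-4,"z":0,"ax":0,"ay":0,"az":0},
    {"fingers":18,"x":50,"y":-4,"z":0,"ax":0,"ay":0,"az":0},
    {"fingers":18,"x":50,"y":-4,"z":0,"ax":0,"ay":0,"az":0},
    {"fingers":18,"x":50,"y":-5,"z":0,"ax":0,"ay":0,"az":0},
    {"fingers":18,"x":50,"y":-5,"z":0,"ax":0,"ay":0,"az":0},
  ],
)

```text
t: 1.2
eef_pos: [0.5327, -0.5359, 0.2044]
tool_rot: [0.0, 0.994, 0.112, 0.0]
contact_force: [0.4, -0.7, -0.1]
gripper_width: 0.211
grasp_force: 0.0
```

Emit:
jog_arm(
  rows=[
    {"fingers":18,"x":0,"y":0,"z":0,"ax":0,"ay":0,"az":7.4},
    {"fingers":18,"x":0,"y":0,"z":0,"ax":0,"ay":0,"az":7.4},
    {"fingers":18,"x":0,"y":0,"z":0,"ax":0,"ay":0,"az":7.4},
    {"fingers":18,"x":0,"y":0,"z":0,"ax":5,"ay":0,"az":0},
    {"fingers":18,"x":0,"y":0,"z":0,"ax":5,"ay":0,"az":0},
    {"fingers":18,"x":0,"y":0,"z":0,"ax":5,"ay":0,"az":0},
    {"fingers":18,"x":0,"y":0,"z":0,"ax":5,"ay":0,"az":0},
    {"fingers":18,"x":0,"y":0,"z":0,"ax":0,"ay":0,"az":0},
  ],
)

```text
t: 2.0
eef_pos: [0.5279, -0.5398, 0.2016]
tool_rot: [-0.174, 0.981, -0.083, 0.013]
contact_force: [-0.4, -0.5, -0.9]
gripper_width: 0.21
grasp_force: 0.0
```

```bash
cat >> h.py <<'E'
from scipy.spatial.transform import Rotation as R
def tool(): 
    o=bot.get_obs();q=o['tool_rot'];return o['eef_pos'],R.from_quat([*q[1:],q[0]]),o
def need(target):
    p,r,o=tool(); print('pos',p.round(4),'F',np.round(o['contact_force'],1),'tool xyz mm to target',(1000*r.inv().apply(np.array(target)-p)).round(1)); print('axes',r.as_matrix().T.round(3).tolist(),'q',o['q'].round(2))
E
python3 - <<'E'
from h import *
# start standoff: 33 bottle + 22 finger + 12 gap
d=np.array([.163,.987]); b=np.array([.5583,-.3884]); t=b-d*(.033+.022+.015)
print(t); need([*t,.016])
E
```

```text
[ 0.54689 -0.45749]
pos [ 0.5279 -0.5398  0.2016] F [-0.4 -0.5 -0.9] tool xyz mm to target [  5.6 -15.6 203.2]
axes [[0.986, -0.168, -0.004], [-0.159, -0.926, -0.343], [0.054, 0.339, -0.939]] q [ 0.86  0.78 -0.04  1.09 -0.25  1.5  -0.87]
```

Emit:
jog_arm(
  rows=[
    {"fingers":18,"x":1,"y":-4,"z":35,"ax":0,"ay":0,"az":0},
    {"fingers":18,"x":1,"y":-4,"z":35,"ax":0,"ay":0,"az":0},
    {"fingers":18,"x":1,"y":-4,"z":35,"ax":0,"ay":0,"az":0},
    {"fingers":18,"x":1,"y":-4,"z":35,"ax":0,"ay":0,"az":0},
    {"fingers":18,"x":1,"y":0,"z":30,"ax":0,"ay":0,"az":0},
    {"fingers":18,"x":0,"y":0,"z":18,"ax":0,"ay":0,"az":0},
    {"fingers":18,"x":0,"y":0,"z":0,"ax":0,"ay":0,"az":0},
    {"fingers":18,"x":0,"y":0,"z":0,"ax":0,"ay":0,"az":0},
  ],
)

```text
t: 2.8
eef_pos: [0.5494, -0.4591, 0.034]
tool_rot: [-0.172, 0.982, -0.08, 0.014]
contact_force: [-0.1, -0.1, 0.7]
gripper_width: 0.209
grasp_force: 0.0
```

```bash
python3 - <<'E'
from h import *
need([.54689,-.45749,.012]); s=cam('scene')
c=cam('top');a=cv2.resize(np.hstack([s['img'][200:330,170:330],c['img'][130:260,320:480]]),None,fx=2.5,fy=2.5,interpolation=cv2.INTER_CUBIC)
cv2.imwrite('pics/c.png',a)
E
```

```text
pos [ 0.5494 -0.4591  0.034 ] F [-0.1 -0.1  0.7] tool xyz mm to target [-2.7  6.4 21.1]
axes [[0.987, -0.162, 0.001], [-0.152, -0.928, -0.341], [0.056, 0.336, -0.94]] q [ 0.79  0.84 -0.08  1.37 -0.26  1.14 -0.86]
```

View pics/c.png

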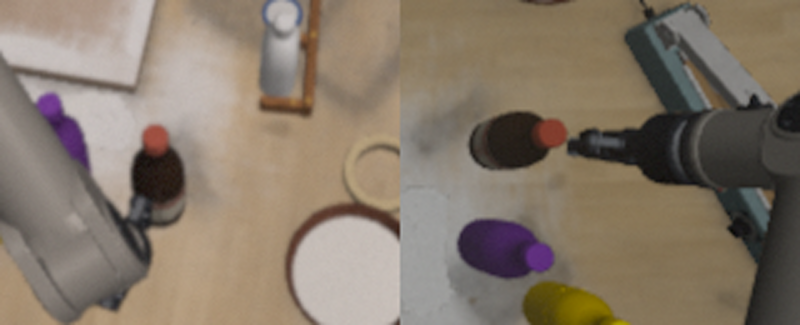

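The bottle stands just ahead of the fingers and the gripper body is behind it (cap at about (550,133) in the crop). Next I lower the tool and start the push.

Emit:
jog_arm(
  rows=[
    {"fingers":18,"x":-3,"y":6,"z":12,"ax":0,"ay":0,"az":0},
    {"fingers":18,"x":0,"y":0,"z":9,"ax":0,"ay":0,"az":0},
    {"fingers":18,"x":0,"y":0,"z":0,"ax":0,"ay":0,"az":0},
    {"fingers":18,"x":0,"y":-4.7,"z":1.7,"ax":0,"ay":0,"az":0},
    {"fingers":18,"x":0,"y":-4.7,"z":1.7,"ax":0,"ay":0,"az":0},
    {"fingers":18,"x":0,"y":-4.7,"z":1.7,"ax":0,"ay":0,"az":0},
    {"fingers":18,"x":0,"y":-4.7,"z":1.7,"ax":0,"ay":0,"az":0},
    {"fingers":18,"x":0,"y":-4.7,"z":1.7,"ax":0,"ay":0,"az":0},
  ],
)

```text
t: 3.7
eef_pos: [0.5504, -0.4321, 0.0117]
tool_rot: [-0.173, 0.982, -0.08, 0.014]
contact_force: [-0.3, -0.2, -0.1]
gripper_width: 0.21
grasp_force: 0.0
```

```bash
python3 - <<'E'
from h import *
need([.54689,-.45749,.012]); bottle()
E
```

```text
pos [ 0.5504 -0.4321  0.0117] F [-0.3 -0.2 -0.1] tool xyz mm to target [ 0.6 24.  -9.1]
axes [[0.987, -0.163, 0.0], [-0.153, -0.927, -0.342], [0.056, 0.337, -0.94]] q [ 0.78  0.84 -0.09  1.43 -0.27  1.07 -0.87]
top [380.4 182.7] 103 [ 0.5582 -0.3891]
scene [232.  255.3] 85 [ 0.5578 -0.386 ]
tri [ 0.5581 -0.3877  0.214 ]
```

Emit:
jog_arm(
  rows=[
    {"fingers":18,"x":0,"y":14,"z":-5,"ax":0,"ay":0,"az":0},
    {"fingers":34,"x":0,"y":0,"z":0,"ax":3,"ay":0,"az":0},
    {"fingers":34,"x":0,"y":0,"z":0,"ax":0,"ay":0,"az":0},
    {"fingers":34,"x":0,"y":-4.6,"z":2,"ax":0,"ay":0,"az":0},
    {"fingers":34,"x":0,"y":-4.6,"z":2,"ax":0,"ay":0,"az":0},
    {"fingers":34,"x":0,"y":-4.6,"z":2,"ax":0,"ay":0,"az":0},
    {"fingers":34,"x":0,"y":-4.6,"z":2,"ax":0,"ay":0,"az":0},
    {"fingers":34,"x":0,"y":-4.6,"z":2,"ax":0,"ay":0,"az":0},
  ],
)

```text
t: 4.6
eef_pos: [0.5522, -0.4235, 0.0118]
tool_rot: [-0.197, 0.977, -0.08, 0.017]
contact_force: [-0.9, -4.2, 3.2]
gripper_width: 0.399
grasp_force: 2.4
```

```bash
python3 - <<'E'
from h import *
need([.54689,-.45749,.012]); bottle()
c=cam('top');s=cam('scene');a=cv2.resize(np.hstack([s['img'][220:320,190:270],c['img'][150:250,340:420]]),None,fx=5,fy=5,interpolation=cv2.INTER_CUBIC)
cv2.imwrite('pics/d.png',a)
E
```

```text
pos [ 0.5522 -0.4235  0.0118] F [-0.9 -4.2  3.2] tool xyz mm to target [  0.3  31.6 -13.5]
axes [[0.987, -0.163, 0.002], [-0.15, -0.909, -0.388], [0.065, 0.383, -0.922]] q [ 0.8   0.85 -0.1   1.42 -0.29  1.1  -0.86]
top [374.4 180.9] 104 [ 0.5631 -0.3738]
scene [234.6 250.7] 78 [ 0.5625 -0.371 ]
tri [ 0.5628 -0.3726  0.2137]
```

View pics/d.png

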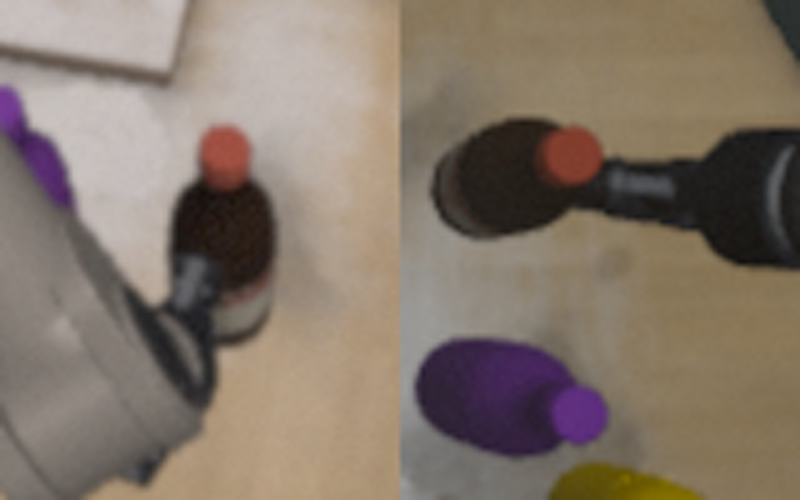

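Contact is made and the bottle slides upright: the finger touches it low and the gripper body stays clear. I'll keep pushing.

Emit:
jog_arm(
  rows=[
    {"fingers":34,"x":0,"y":-6.4,"z":2.7,"ax":0,"ay":0,"az":0},
    {"fingers":34,"x":0,"y":-9.2,"z":3.9,"ax":0,"ay":0,"az":0},
    {"fingers":34,"x":0,"y":-9.2,"z":3.9,"ax":0,"ay":0,"az":0},
    {"fingers":34,"x":0,"y":-9.2,"z":3.9,"ax":0,"ay":0,"az":0},
    {"fingers":34,"x":0,"y":-9.2,"z":3.9,"ax":0,"ay":0,"az":0},
    {"fingers":34,"x":0,"y":-9.2,"z":3.9,"ax":0,"ay":0,"az":0},
    {"fingers":34,"x":0,"y":-9.2,"z":3.9,"ax":0,"ay":0,"az":0},
    {"fingers":34,"x":0,"y":-4.6,"z":1.9,"ax":0,"ay":0,"az":0},
  ],
)

```text
t: 5.6
eef_pos: [0.5639, -0.3498, 0.0113]
tool_rot: [-0.199, 0.977, -0.079, 0.016]
contact_force: [0.4, -4.0, 2.9]
gripper_width: 0.397
grasp_force: 2.4
```

```bash
cat >> h.py <<'E'
def chk(T):
    b=bottle(); p,r,o=tool(); h=-r.as_matrix()[:2,1]; h/=np.linalg.norm(h)
    w=b[:2]-p[:2]; g=np.array(T)-b[:2]
    print('tool',p.round(4),'F',np.round(o['contact_force'],1),'ahead',(w@h*1e3).round(1),'right',((w[0]*h[1]-w[1]*h[0])*1e3).round(1))
    print('remain fwd',(g@h*1e3).round(1),'right',((g[0]*h[1]-g[1]*h[0])*1e3).round(1),'q',o['q'].round(2))
E
python3 -c "
from h import *
chk([.607,-.091])"
```

```text
top [345.  176.6] 102 [ 0.5761 -0.2994]
scene [243.5 228.1] 76 [ 0.5746 -0.2978]
tri [ 0.5753 -0.2989  0.2126]
tool [ 0.5638 -0.3495  0.0111] F [-0.8 -2.2 -0.3] ahead 51.8 right 3.2
remain fwd 210.3 right -2.3 q [ 0.73  0.8  -0.13  1.54 -0.31  1.02 -0.91]
```

Emit:
jog_arm(
  rows=[
    {"fingers":34,"x":0.4,"y":-7.4,"z":3.1,"ax":0,"ay":0,"az":0},
    {"fingers":34,"x":0.4,"y":-11,"z":4.6,"ax":0,"ay":0,"az":0},
    {"fingers":34,"x":0.4,"y":-11,"z":4.6,"ax":0,"ay":0,"az":0},
    {"fingers":34,"x":0,"y":-11,"z":4.6,"ax":0,"ay":0,"az":0},
    {"fingers":34,"x":0,"y":-11,"z":4.6,"ax":0,"ay":0,"az":0},
    {"fingers":34,"x":0,"y":-11,"z":4.6,"ax":0,"ay":0,"az":0},
    {"fingers":34,"x":0,"y":-11,"z":4.6,"ax":0,"ay":0,"az":0},
    {"fingers":34,"x":0,"y":-4.6,"z":1.9,"ax":0,"ay":0,"az":0},
  ],
)

```text
t: 6.5
eef_pos: [0.5789, -0.2662, 0.0119]
tool_rot: [-0.199, 0.977, -0.079, 0.016]
contact_force: [-0.6, -4.4, 4.8]
gripper_width: 0.399
grasp_force: 2.9
```

```bash
python3 -c "
from h import *
chk([.607,-.091])"
```

```text
top [309.2 171.1] 104 [ 0.5926 -0.2085]
scene [254.4 201.7] 88 [ 0.591 -0.207]
tri [ 0.5918 -0.2083  0.2126]
tool [ 0.5787 -0.2663  0.0117] F [-0.  -1.3 -0.4] ahead 59.3 right 3.6
remain fwd 118.2 right -3.9 q [ 0.65  0.75 -0.16  1.65 -0.34  0.92 -0.98]
```

Emit:
jog_arm(
  rows=[
    {"fingers":34,"x":5,"y":0,"z":0,"ax":0,"ay":0.8,"az":-1.8},
    {"fingers":34,"x":0,"y":-6,"z":2.5,"ax":0,"ay":0,"az":0},
    {"fingers":34,"x":0,"y":-7.4,"z":3.1,"ax":0,"ay":0,"az":0},
    {"fingers":34,"x":0,"y":-9.2,"z":3.9,"ax":0,"ay":0,"az":0},
    {"fingers":34,"x":0,"y":-9.2,"z":3.9,"ax":0,"ay":0,"az":0},
    {"fingers":34,"x":0,"y":-9.2,"z":3.9,"ax":0,"ay":0,"az":0},
    {"fingers":34,"x":0,"y":-7.4,"z":3.1,"ax":0,"ay":0,"az":0},
    {"fingers":34,"x":0,"y":-5.5,"z":2.3,"ax":0,"ay":0,"az":0},
  ],
)

```text
t: 7.4
eef_pos: [0.5918, -0.2104, 0.0119]
tool_rot: [-0.198, 0.978, -0.066, 0.026]
contact_force: [-0.4, -4.7, 2.9]
gripper_width: 0.401
grasp_force: 2.6
```

```bash
python3 -c "
from h import *
chk([.607,-.091])"
```

```text
top [288.  166.8] 103 [ 0.6051 -0.1545]
scene [261.6 186.3] 80 [ 0.6034 -0.1512]
tri [ 0.6042 -0.1541  0.2153]
tool [ 0.5917 -0.2093  0.0118] F [ 0.1 -1.9  0.2] ahead 56.3 right 5.3
remain fwd 63.0 right -5.2 q [ 0.59  0.72 -0.19  1.72 -0.36  0.85 -1.01]
```

Emit:
jog_arm(
  rows=[
    {"fingers":34,"x":0,"y":9.2,"z":-3.9,"ax":0,"ay":0,"az":0},
    {"fingers":34,"x":9,"y":0,"z":0,"ax":0,"ay":-2.9,"az":-5},
    {"fingers":34,"x":9,"y":0,"z":0,"ax":0,"ay":-2.9,"az":-5},
    {"fingers":34,"x":0,"y":0,"z":0,"ax":0,"ay":0,"az":0},
    {"fingers":34,"x":0,"y":0,"z":0,"ax":0,"ay":0,"az":0},
    {"fingers":34,"x":0,"y":-4.6,"z":1.9,"ax":0,"ay":0,"az":0},
    {"fingers":34,"x":0,"y":-4.6,"z":1.9,"ax":0,"ay":0,"az":0},
    {"fingers":34,"x":0,"y":0,"z":0,"ax":0,"ay":0,"az":0},
  ],
)

```text
t: 8.3
eef_pos: [0.6068, -0.2119, 0.0123]
tool_rot: [-0.198, 0.98, 0.029, -0.006]
contact_force: [1.2, -1.4, 0.1]
gripper_width: 0.394
grasp_force: 0.0
```

```bash
python3 -c "
from h import *
chk([.604,-.089]);need([.604,-.089,.012])"
```

```text
top [291.4 171. ] 105 [ 0.5939 -0.163 ]
scene [257.5 189.2] 79 [ 0.5929 -0.1631]
tri [ 0.5934 -0.1631  0.2103]
tool [ 0.6072 -0.213   0.0123] F [ 0.3 -2.2  0.2] ahead 50.7 right -10.7
remain fwd 73.3 right 15.0 q [ 0.56  0.77 -0.19  1.59 -0.26  0.98 -0.94]
pos [ 0.6072 -0.213   0.0123] F [ 0.3 -2.2  0.2] tool xyz mm to target [   4.2 -114.2   48.4]
axes [[0.998, 0.06, -0.0], [0.055, -0.92, -0.388], [-0.023, 0.387, -0.922]] q [ 0.56  0.77 -0.19  1.59 -0.26  0.98 -0.94]
```

```bash
python3 -c "
from h import *
chk([.604,-.089])
c=cam('top');s=cam('scene');a=cv2.resize(np.hstack([s['img'][150:250,220:300],c['img'][120:220,240:320]]),None,fx=5,fy=5,interpolation=cv2.INTER_CUBIC)
cv2.imwrite('pics/e.png',a)"
```

```text
top [292.2 170.5] 108 [ 0.5953 -0.165 ]
scene [257.7 189.8] 80 [ 0.5939 -0.165 ]
tri [ 0.5946 -0.1652  0.2105]
tool [ 0.6073 -0.2134  0.0123] F [ 0.3 -1.9  0.1] ahead 48.9 right -9.9
remain fwd 75.5 right 13.9 q [ 0.56  0.77 -0.19  1.59 -0.26  0.99 -0.94]
```

View pics/e.png

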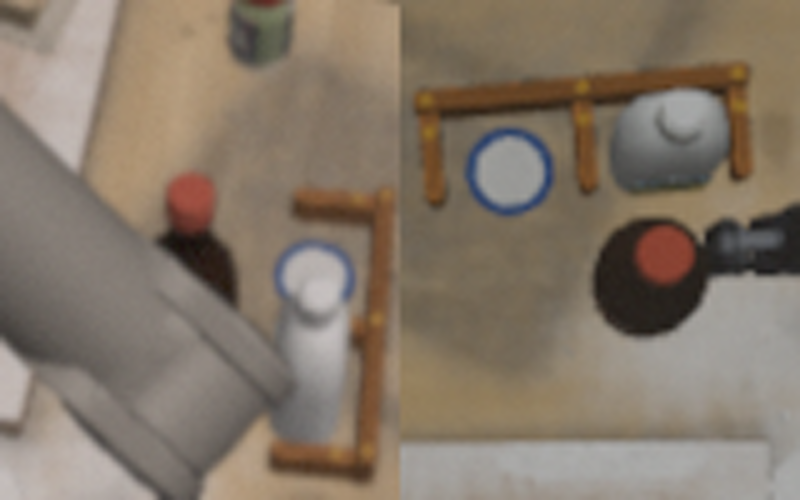

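The bottle is upright at about (655,265) in the top crop, in front of the corral, and may be rocking slightly. I'll back off, let it settle and measure again.

Emit:
jog_arm(
  rows=[
    {"fingers":34,"x":0,"y":9.2,"z":-3.9,"ax":0,"ay":0,"az":0},
    {"fingers":34,"x":0,"y":9.2,"z":-3.9,"ax":0,"ay":0,"az":0},
    {"fingers":34,"x":0,"y":0,"z":0,"ax":0,"ay":0,"az":0},
    {"fingers":34,"x":0,"y":0,"z":0,"ax":0,"ay":0,"az":0},
    {"fingers":34,"x":0,"y":0,"z":0,"ax":0,"ay":0,"az":0},
    {"fingers":34,"x":0,"y":0,"z":0,"ax":0,"ay":0,"az":0},
    {"fingers":34,"x":0,"y":0,"z":0,"ax":0,"ay":0,"az":0},
    {"fingers":34,"x":0,"y":0,"z":0,"ax":0,"ay":0,"az":0},
  ],
)

```text
t: 9.4
eef_pos: [0.6087, -0.2325, 0.0123]
tool_rot: [-0.198, 0.98, 0.03, -0.006]
contact_force: [0.2, 1.0, -0.6]
gripper_width: 0.397
grasp_force: 0.0
```

```bash
python3 -c "
from h import *
chk([.604,-.089]);chk([.604,-.089])"
```

```text
top [294.4 170. ] 105 [ 0.5963 -0.1708]
scene [257.8 191.1] 80 [ 0.5949 -0.1697]
tri [ 0.5956 -0.1707  0.212 ]
tool [ 0.6087 -0.2327  0.0123] F [-0.1 -0.5  0.6] ahead 62.7 right -9.4
remain fwd 81.0 right 13.3 q [ 0.58  0.79 -0.19  1.56 -0.26  1.01 -0.92]
top [294.6 169.9] 105 [ 0.5967 -0.1711]
scene [257.9 191.2] 80 [ 0.5953 -0.1699]
tri [ 0.596  -0.171   0.2122]
tool [ 0.6087 -0.2327  0.0123] F [-0.2  0.  -0.6] ahead 62.4 right -9.0
remain fwd 81.4 right 12.9 q [ 0.58  0.79 -0.19  1.56 -0.26  1.01 -0.92]
```

Correction: the bottle was leaning slightly while in contact, so the push was too high. The last measurement of it upright puts it at (0.596, -0.171). I'll shut the fingers and tilt more, so the contact drops below 15 mm.

Emit:
jog_arm(
  rows=[
    {"fingers":34,"x":0,"y":18,"z":-20,"ax":0,"ay":0,"az":0},
    {"fingers":0,"x":0,"y":0,"z":0,"ax":6,"ay":0,"az":0},
    {"fingers":0,"x":0,"y":0,"z":0,"ax":6,"ay":0,"az":0},
    {"fingers":0,"x":0,"y":0,"z":0,"ax":0,"ay":4.5,"az":6.5},
    {"fingers":0,"x":0,"y":0,"z":0,"ax":0,"ay":0,"az":0},
    {"fingers":0,"x":0,"y":0,"z":0,"ax":0,"ay":0,"az":0},
    {"fingers":0,"x":0,"y":0,"z":0,"ax":0,"ay":0,"az":0},
    {"fingers":0,"x":0,"y":0,"z":0,"ax":0,"ay":0,"az":0},
  ],
)

```text
t: 10.4
eef_pos: [0.6114, -0.256, 0.0248]
tool_rot: [-0.299, 0.954, -0.035, 0.012]
contact_force: [0.3, 0.2, -0.1]
gripper_width: 0.003
grasp_force: 0.0
```

```bash
python3 -c "
from h import *
d=np.array([.077,.997]);t=np.array([.596,-.171])-d*.050
chk([.602,-.091]);need([*t,.007])"
```

```text
top [294.5 170. ] 104 [ 0.5964 -0.1709]
scene [257.8 191.3] 82 [ 0.5951 -0.1701]
tri [ 0.5957 -0.1709  0.2116]
tool [ 0.611  -0.2563  0.0244] F [-0.6 -0.4 -0.2] ahead 84.1 right -21.7
remain fwd 80.1 right 0.3 q [ 0.72  0.87 -0.23  1.47 -0.4   1.14 -0.88]
pos [ 0.611  -0.2563  0.0244] F [-0.6 -0.4 -0.2] tool xyz mm to target [-21.5 -18.   33.6]
axes [[0.997, -0.076, 0.001], [-0.062, -0.819, -0.571], [0.044, 0.569, -0.821]] q [ 0.72  0.87 -0.23  1.47 -0.4   1.14 -0.88]
```

Emit:
jog_arm(
  rows=[
    {"fingers":0,"x":-11,"y":0,"z":0,"ax":0,"ay":0,"az":0},
    {"fingers":0,"x":-11,"y":0,"z":0,"ax":0,"ay":0,"az":0},
    {"fingers":0,"x":0,"y":-9,"z":17,"ax":0,"ay":0,"az":0},
    {"fingers":0,"x":0,"y":-9,"z":16,"ax":0,"ay":0,"az":0},
    {"fingers":0,"x":0,"y":0,"z":0,"ax":0,"ay":0,"az":0},
    {"fingers":0,"x":0,"y":-4.1,"z":2.8,"ax":0,"ay":0,"az":0},
    {"fingers":0,"x":0,"y":-4.1,"z":2.8,"ax":0,"ay":0,"az":0},
    {"fingers":0,"x":0,"y":-4.1,"z":2.8,"ax":0,"ay":0,"az":0},
  ],
)

```text
t: 11.3
eef_pos: [0.5921, -0.2078, 0.0074]
tool_rot: [-0.299, 0.954, -0.038, 0.012]
contact_force: [0.2, -0.6, -0.7]
gripper_width: 0.001
grasp_force: 0.0
```

```bash
python3 -c "
from h import *
chk([.602,-.091])"
```

```text
top [294.5 170. ] 104 [ 0.5964 -0.1709]
scene [257.9 191.3] 83 [ 0.5952 -0.1701]
tri [ 0.5958 -0.1709  0.2115]
tool [ 0.5922 -0.2063  0.0074] F [ 0.2  0.  -0.4] ahead 35.6 right 0.8
remain fwd 80.1 right 0.0 q [ 0.7   0.83 -0.26  1.6  -0.42  1.03 -0.87]
```

Emit:
jog_arm(
  rows=[
    {"fingers":0,"x":0,"y":-2.5,"z":1.7,"ax":0,"ay":0,"az":0},
    {"fingers":0,"x":0,"y":-4.1,"z":2.85,"ax":0,"ay":0,"az":0},
    {"fingers":0,"x":0,"y":-4.1,"z":2.85,"ax":0,"ay":0,"az":0},
    {"fingers":0,"x":0,"y":-4.1,"z":2.85,"ax":0,"ay":0,"az":0},
    {"fingers":0,"x":0,"y":-4.1,"z":2.85,"ax":0,"ay":0,"az":0},
    {"fingers":0,"x":0,"y":-4.1,"z":2.85,"ax":0,"ay":0,"az":0},
    {"fingers":0,"x":0,"y":-4.1,"z":2.85,"ax":0,"ay":0,"az":0},
    {"fingers":0,"x":0,"y":-4.1,"z":2.85,"ax":0,"ay":0,"az":0},
  ],
)

```text
t: 12.2
eef_pos: [0.595, -0.1691, 0.0071]
tool_rot: [-0.299, 0.953, -0.037, 0.012]
contact_force: [0.3, -2.9, 1.5]
gripper_width: -0.004
grasp_force: 1.7
```

```bash
python3 -c "
from h import *
chk([.602,-.091])"
```

```text
top [286.  169.8] 104 [ 0.5974 -0.149 ]
scene [259.4 184.5] 77 [ 0.5961 -0.1459]
tri [ 0.5967 -0.1487  0.2149]
tool [ 0.595  -0.1678  0.0072] F [ 0.3 -1.8 -0.5] ahead 19.2 right 0.2
remain fwd 58.0 right 0.8 q [ 0.66  0.81 -0.27  1.65 -0.44  0.98 -0.9 ]
```

View image.

```bash
python3 -c "
from h import *
c=cam('top');s=cam('scene');a=cv2.resize(np.hstack([s['img'][140:240,220:300],c['img'][120:220,240:320]]),None,fx=5,fy=5,interpolation=cv2.INTER_CUBIC)
cv2.imwrite('pics/f.png',a);chk([.602,-.091])"
```

```text
top [285.4 169.8] 102 [ 0.5975 -0.1475]
scene [259.3 184.9] 80 [ 0.596  -0.1475]
tri [ 0.5967 -0.1477  0.2107]
tool [ 0.5948 -0.1682  0.0071] F [0.5 0.9 0.8] ahead 20.6 right 0.4
remain fwd 56.9 right 0.8 q [ 0.67  0.81 -0.27  1.65 -0.44  0.99 -0.9 ]
```

View pics/f.png

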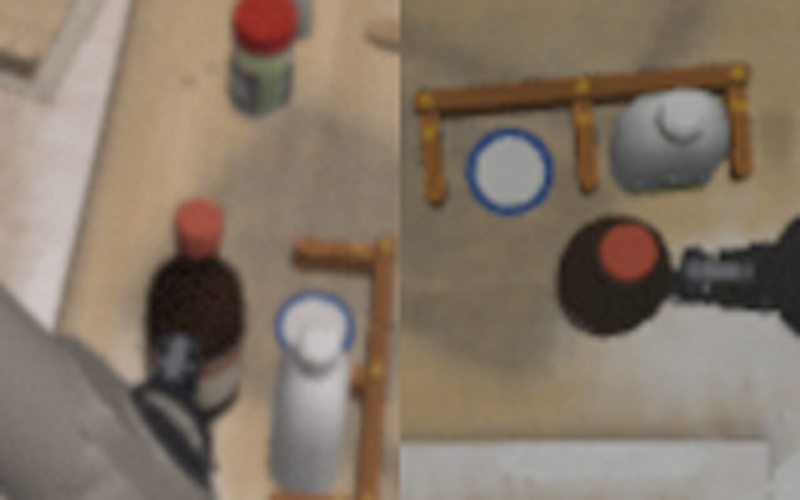

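Emit:
jog_arm(
  rows=[
    {"fingers":0,"x":0,"y":4.1,"z":-2.85,"ax":0,"ay":0,"az":0},
    {"fingers":0,"x":0,"y":4.1,"z":-2.85,"ax":0,"ay":0,"az":0},
    {"fingers":0,"x":0,"y":4.1,"z":-2.85,"ax":0,"ay":0,"az":0},
    {"fingers":0,"x":0,"y":4.1,"z":-2.85,"ax":0,"ay":0,"az":0},
    {"fingers":0,"x":0,"y":0,"z":0,"ax":0,"ay":0,"az":0},
    {"fingers":0,"x":0,"y":0,"z":0,"ax":0,"ay":0,"az":0},
    {"fingers":0,"x":0,"y":0,"z":0,"ax":0,"ay":0,"az":0},
    {"fingers":0,"x":0,"y":0,"z":0,"ax":0,"ay":0,"az":0},
  ],
)

```text
t: 13.3
eef_pos: [0.5934, -0.1887, 0.0071]
tool_rot: [-0.299, 0.953, -0.037, 0.011]
contact_force: [-0.3, 0.1, -0.4]
gripper_width: -0.0
grasp_force: 0.0
```

```bash
python3 -c "
from h import *
chk([.602,-.091])
C=cam('top');h=cv2.cvtColor(C['img'],cv2.COLOR_BGR2HSV)
cv2.imwrite('pics/raw_g.png',C['img'])
chk([.602,-.091])"
```

```text
top [285.4 169.9] 104 [ 0.5973 -0.1475]
scene [259.3 184.8] 79 [ 0.5958 -0.1473]
tri [ 0.5965 -0.1476  0.211 ]
tool [ 0.5934 -0.1888  0.0071] F [-0.1  0.5  0.8] ahead 41.3 right -0.1
remain fwd 56.9 right 1.0 q [ 0.68  0.82 -0.26  1.62 -0.43  1.01 -0.88]
top [285.4 169.9] 104 [ 0.5973 -0.1475]
scene [259.3 184.9] 81 [ 0.5958 -0.1474]
tri [ 0.5966 -0.1476  0.2108]
tool [ 0.5934 -0.1889  0.0071] F [-0.5  0.1  0.8] ahead 41.4 right -0.1
remain fwd 56.9 right 1.0 q [ 0.68  0.82 -0.26  1.62 -0.43  1.01 -0.88]
```

The bottle stands upright and unmoved at (0.5965, -0.1476), and the low tip was riding under its rounded foot. I'll raise the tip to about 17 mm and go on gently.

Emit:
jog_arm(
  rows=[
    {"fingers":0,"x":0,"y":-4.6,"z":-6.6,"ax":0,"ay":0,"az":0},
    {"fingers":0,"x":0,"y":0,"z":0,"ax":0,"ay":0,"az":0},
    {"fingers":0,"x":0,"y":-3.3,"z":2.3,"ax":0,"ay":0,"az":0},
    {"fingers":0,"x":0,"y":-3.3,"z":2.3,"ax":0,"ay":0,"az":0},
    {"fingers":0,"x":0,"y":-3.3,"z":2.3,"ax":0,"ay":0,"az":0},
    {"fingers":0,"x":0,"y":-3.3,"z":2.3,"ax":0,"ay":0,"az":0},
    {"fingers":0,"x":0,"y":-3.3,"z":2.3,"ax":0,"ay":0,"az":0},
    {"fingers":0,"x":0,"y":-3.3,"z":2.3,"ax":0,"ay":0,"az":0},
  ],
)

```text
t: 14.35
eef_pos: [0.5955, -0.1658, 0.015]
tool_rot: [-0.298, 0.954, -0.038, 0.012]
contact_force: [-0.4, -4.4, 2.7]
gripper_width: -0.001
grasp_force: 2.0
```

```bash
python3 -c "
from h import *
chk([.602,-.091]);chk([.602,-.091])"
```

```text
top [284.5 169.7] 106 [ 0.5979 -0.1452]
scene [259.7 183.9] 78 [ 0.5966 -0.1439]
tri [ 0.5972 -0.1452  0.2124]
tool [ 0.5955 -0.1653  0.0152] F [-0.  -2.1  1. ] ahead 20.2 right 0.1
remain fwd 54.4 right 0.5 q [ 0.66  0.8  -0.27  1.65 -0.44  0.99 -0.91]
top [284.1 169.6] 103 [ 0.598  -0.1442]
scene [259.6 184. ] 74 [ 0.5963 -0.1442]
tri [ 0.5972 -0.1444  0.2107]
tool [ 0.5954 -0.1654  0.0151] F [ 0.1 -2.3  0.4] ahead 21.1 right 0.1
remain fwd 53.6 right 0.6 q [ 0.66  0.8  -0.27  1.65 -0.44  0.99 -0.91]
```

```bash
python3 -c "
from h import *
C=cam('top');h=cv2.cvtColor(C['img'],cv2.COLOR_BGR2HSV)
m=cv2.inRange(h,(0,0,0),(180,255,70)); 
f=192/np.tan(np.radians(C['vertical_fov'])/2);T=np.linalg.inv(np.array(C['world_from_camera']))
def pr(p):
    q=T@np.array([*p,1]);return (C['cx']+f*q[0]/q[2],C['cy']+f*q[1]/q[2])
for v in range(165,190,3):print(v,''.join('#' if x else '.' for x in m[v,255:320]))
for y in(-.145,-.132):
  for z in(0,.02,.15):
    t=np.linspace(0,6.28,60);P=np.array([pr((.597+.033*np.cos(a),y+.033*np.sin(a),z)) for a in t]);print(y,z,P.min(0).round(1),P.max(0).round(1))
p,r,o=tool();print('TCP px',pr(p),'cap',pr((.597,-.145,.21)),pr((.597,-.132,.21)))
"
```

```text
165 .....................#####....................................###
168 ..................######...............................#...######
171 ................########............##...####...#################
174 ................##########........########.............##########
177 ...............##################################################
180 .................###################............#################
183 ..................################...........................####
186 ......................######....................................#
189 .................................................................
-0.145 0 [269.8 166.5] [290.6 187.2]
-0.145 0.02 [269.9 165.7] [291.1 186.9]
-0.145 0.15 [271.  160.3] [295.1 184.3]
-0.132 0 [265.7 166.6] [286.5 187.3]
-0.132 0.02 [265.7 165.8] [286.9 187. ]
-0.132 0.15 [266.2 160.4] [290.3 184.4]
TCP px (np.float64(286.93113544046673), np.float64(176.7785583093765)) cap (np.float64(284.4055166187254), np.float64(170.0100668681219)) (np.float64(279.3436966387481), np.float64(170.13966953438725))
```

Emit:
jog_arm(
  rows=[
    {"fingers":0,"x":0,"y":-3.3,"z":2.3,"ax":0,"ay":0,"az":0},
    {"fingers":0,"x":0,"y":-3.3,"z":2.3,"ax":0,"ay":0,"az":0},
    {"fingers":0,"x":0,"y":-3.3,"z":2.3,"ax":0,"ay":0,"az":0},
    {"fingers":0,"x":0,"y":-3.3,"z":2.3,"ax":0,"ay":0,"az":0},
    {"fingers":0,"x":0,"y":-3.3,"z":2.3,"ax":0,"ay":0,"az":0},
    {"fingers":0,"x":0,"y":-3.3,"z":2.3,"ax":0,"ay":0,"az":0},
    {"fingers":0,"x":0,"y":-2.5,"z":1.7,"ax":0,"ay":0,"az":0},
    {"fingers":0,"x":0,"y":0,"z":0,"ax":0,"ay":0,"az":0},
  ],
)

```text
t: 15.4
eef_pos: [0.5974, -0.137, 0.0152]
tool_rot: [-0.299, 0.953, -0.037, 0.011]
contact_force: [-0.1, -1.4, -1.0]
gripper_width: -0.001
grasp_force: 1.0
```

```bash
python3 -c "
from h import *
chk([.602,-.091])
c=cam('scene');cv2.imwrite('pics/h.png',cv2.resize(c['img'][140:240,215:315],None,fx=6,fy=6,interpolation=cv2.INTER_CUBIC))"
```

```text
top [273.1 169.1] 102 [ 0.6002 -0.1159]
scene [261.6 176.4] 74 [ 0.5979 -0.1165]
tri [ 0.599  -0.1162  0.2102]
tool [ 0.5973 -0.1372  0.0151] F [ 1.1 -1.6 -0.1] ahead 21.0 right 0.1
remain fwd 25.4 right 1.0 q [ 0.64  0.79 -0.29  1.69 -0.46  0.95 -0.92]
```

View pics/h.png

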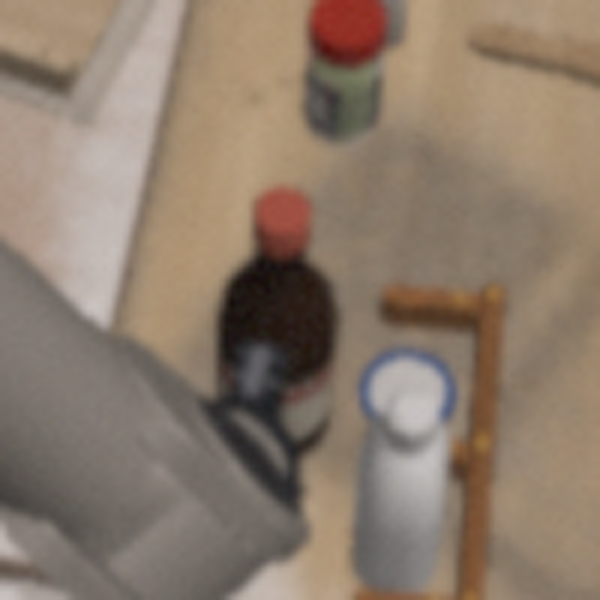

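The bottle is upright (cap at about (283,222), base at (300,440) in the crop) and slides steadily. 25 mm remain on this leg.

Emit:
jog_arm(
  rows=[
    {"fingers":0,"x":0,"y":-3.3,"z":2.3,"ax":0,"ay":0,"az":0},
    {"fingers":0,"x":0,"y":-3.3,"z":2.3,"ax":0,"ay":0,"az":0},
    {"fingers":0,"x":0,"y":-3.3,"z":2.3,"ax":0,"ay":0,"az":0},
    {"fingers":0,"x":0,"y":-3.3,"z":2.3,"ax":0,"ay":0,"az":0},
    {"fingers":0,"x":0,"y":-3.3,"z":2.3,"ax":0,"ay":0,"az":0},
    {"fingers":0,"x":0,"y":-3.3,"z":2.3,"ax":0,"ay":0,"az":0},
    {"fingers":0,"x":0,"y":-0.8,"z":0.6,"ax":0,"ay":0,"az":0},
    {"fingers":0,"x":0,"y":0,"z":0,"ax":0,"ay":0,"az":0},
  ],
)

```text
t: 16.35
eef_pos: [0.5992, -0.1122, 0.015]
tool_rot: [-0.299, 0.953, -0.037, 0.011]
contact_force: [-0.0, -1.0, 0.2]
gripper_width: -0.0
grasp_force: 0.8
```

```bash
python3 -c "
from h import *
chk([.602,-.091])"
```

```text
top [263.4 168.6] 102 [ 0.602  -0.0911]
scene [263.7 169.6] 74 [ 0.6004 -0.0914]
tri [ 0.6012 -0.0913  0.2103]
tool [ 0.5993 -0.1123  0.015 ] F [ 0.3 -1.3  1.1] ahead 21.0 right 0.2
remain fwd 0.4 right 0.8 q [ 0.61  0.78 -0.3   1.71 -0.47  0.92 -0.94]
```

Emit:
jog_arm(
  rows=[
    {"fingers":0,"x":0,"y":8,"z":-5.7,"ax":0,"ay":0,"az":0},
    {"fingers":0,"x":0,"y":16,"z":-11.4,"ax":0,"ay":0,"az":0},
    {"fingers":0,"x":0,"y":24,"z":-17,"ax":0,"ay":0,"az":0},
    {"fingers":0,"x":0,"y":0,"z":-45,"ax":0,"ay":0,"az":0},
    {"fingers":25,"x":0,"y":-25.7,"z":-37,"ax":0,"ay":0,"az":0},
    {"fingers":25,"x":0,"y":-25.7,"z":-37,"ax":0,"ay":0,"az":0},
    {"fingers":25,"x":0,"y":-25.7,"z":-37,"ax":0,"ay":0,"az":0},
    {"fingers":25,"x":0,"y":0,"z":0,"ax":0,"ay":0,"az":0},
  ],
)

```text
t: 17.25
eef_pos: [0.596, -0.2005, 0.1947]
tool_rot: [-0.297, 0.954, -0.037, 0.017]
contact_force: [0.6, -0.0, 0.3]
gripper_width: 0.29
grasp_force: 0.0
```

```bash
python3 -c "
from h import *
chk([.602,-.091]);need([.53,-.20,.25])"
```

```text
top [263.4 168.6] 102 [ 0.602  -0.0911]
scene [263.7 169.6] 74 [ 0.6004 -0.0914]
tri [ 0.6012 -0.0913  0.2103]
tool [ 0.593  -0.1993  0.1888] F [-1.3  0.  -0.1] ahead 108.3 right -0.3
remain fwd 0.4 right 0.8 q [ 0.69  0.61 -0.26  1.54 -0.43  1.28 -1.01]
pos [ 0.593  -0.1993  0.1888] F [-1.3  0.  -0.1] tool xyz mm to target [-62.7 -30.3 -53.6]
axes [[0.997, -0.079, 0.002], [-0.064, -0.819, -0.57], [0.046, 0.568, -0.822]] q [ 0.69  0.61 -0.26  1.54 -0.43  1.28 -1.01]
```

Emit:
jog_arm(
  rows=[
    {"fingers":25,"x":-31,"y":-15,"z":-27,"ax":0,"ay":0,"az":0},
    {"fingers":25,"x":-31,"y":-15,"z":-27,"ax":0,"ay":0,"az":0},
    {"fingers":25,"x":0,"y":0,"z":0,"ax":-7,"ay":0,"az":0},
    {"fingers":25,"x":0,"y":0,"z":0,"ax":-7,"ay":0,"az":0},
    {"fingers":25,"x":0,"y":0,"z":0,"ax":-7,"ay":0,"az":0},
    {"fingers":25,"x":0,"y":0,"z":0,"ax":-7,"ay":0,"az":0},
    {"fingers":25,"x":0,"y":0,"z":0,"ax":-7,"ay":0,"az":0},
    {"fingers":25,"x":0,"y":0,"z":0,"ax":0,"ay":0,"az":-7.5},
  ],
)

```text
t: 18.15
eef_pos: [0.5311, -0.1937, 0.2483]
tool_rot: [0.002, 1.0, 0.03, -0.001]
contact_force: [0.8, 0.3, 0.2]
gripper_width: 0.294
grasp_force: 0.0
```

Emit:
jog_arm(
  rows=[
    {"fingers":25,"x":0,"y":0,"z":0,"ax":0,"ay":0,"az":0},
    {"fingers":25,"x":0,"y":0,"z":0,"ax":0,"ay":6,"az":0},
    {"fingers":25,"x":0,"y":0,"z":0,"ax":0,"ay":6,"az":0},
    {"fingers":25,"x":0,"y":0,"z":0,"ax":0,"ay":6,"az":0},
    {"fingers":25,"x":0,"y":0,"z":0,"ax":0,"ay":6,"az":0},
    {"fingers":25,"x":0,"y":0,"z":0,"ax":0,"ay":6,"az":0},
    {"fingers":25,"x":0,"y":0,"z":0,"ax":0,"ay":0,"az":0},
    {"fingers":25,"x":0,"y":0,"z":0,"ax":0,"ay":0,"az":0},
  ],
)

```text
t: 18.95
eef_pos: [0.5297, -0.2003, 0.2485]
tool_rot: [-0.006, 0.966, 0.023, 0.257]
contact_force: [-0.3, -0.1, 0.4]
gripper_width: 0.29
grasp_force: 0.0
```

```bash
python3 -c "
from h import *
u=np.array([.9986,.052]);t=np.array([.6012,-.0913])-u*.065
need([*t,.02]);need([*t,.25])"
```

```text
pos [ 0.5297 -0.2003  0.2485] F [-0.3 -0.1  0.4] tool xyz mm to target [-103.2 -105.3  204.1]
axes [[0.867, 0.042, 0.496], [0.048, -0.999, 0.001], [0.496, 0.023, -0.868]] q [ 0.64  0.05 -0.27  2.13 -0.4   0.51 -0.84]
pos [ 0.5297 -0.2003  0.2485] F [-0.3 -0.1  0.4] tool xyz mm to target [  11.  -105.1    4.4]
axes [[0.867, 0.042, 0.496], [0.048, -0.999, 0.001], [0.496, 0.023, -0.868]] q [ 0.64  0.05 -0.27  2.13 -0.4   0.51 -0.84]
```

Emit:
jog_arm(
  rows=[
    {"fingers":25,"x":3,"y":-35,"z":0,"ax":0,"ay":0,"az":0},
    {"fingers":25,"x":3,"y":-35,"z":0,"ax":0,"ay":0,"az":0},
    {"fingers":25,"x":3,"y":-35,"z":0,"ax":0,"ay":0,"az":0},
    {"fingers":25,"x":-20,"y":0,"z":35,"ax":0,"ay":0,"az":0},
    {"fingers":25,"x":-20,"y":0,"z":35,"ax":0,"ay":0,"az":0},
    {"fingers":25,"x":-20,"y":0,"z":35,"ax":0,"ay":0,"az":0},
    {"fingers":25,"x":-20,"y":0,"z":35,"ax":0,"ay":0,"az":0},
    {"fingers":25,"x":0,"y":0,"z":0,"ax":0,"ay":0,"az":0},
  ],
)

```text
t: 19.75
eef_pos: [0.5275, -0.1025, 0.1385]
tool_rot: [0.006, 0.97, 0.025, 0.242]
contact_force: [-0.4, -0.8, -0.2]
gripper_width: 0.291
grasp_force: 0.0
```

```bash
python3 -c "
from h import *
u=np.array([.9986,.052]);t=np.array([.6012,-.0913])-u*.065
need([*t,.02])"
```

```text
pos [ 0.5275 -0.1025  0.1385] F [-0.4 -0.8 -0.2] tool xyz mm to target [-47.3 -10.3 108.8]
axes [[0.882, 0.051, 0.469], [0.044, -0.999, 0.024], [0.469, -0.001, -0.883]] q [ 0.65  0.19 -0.58  2.3   0.29  0.2  -1.69]
```

Emit:
jog_arm(
  rows=[
    {"fingers":25,"x":0,"y":0,"z":0,"ax":-5,"ay":0,"az":0},
    {"fingers":25,"x":0,"y":0,"z":0,"ax":-5,"ay":0,"az":0},
    {"fingers":25,"x":0,"y":0,"z":0,"ax":-5,"ay":0,"az":0},
    {"fingers":25,"x":0,"y":0,"z":0,"ax":0,"ay":2,"az":0},
    {"fingers":25,"x":-10,"y":0,"z":18,"ax":0,"ay":0,"az":0},
    {"fingers":25,"x":-10,"y":0,"z":18,"ax":0,"ay":0,"az":0},
    {"fingers":25,"x":0,"y":0,"z":0,"ax":0,"ay":0,"az":0},
    {"fingers":25,"x":0,"y":0,"z":0,"ax":0,"ay":0,"az":0},
  ],
)

```text
t: 20.55
eef_pos: [0.5229, -0.1097, 0.1061]
tool_rot: [0.072, 0.966, 0.01, 0.249]
contact_force: [0.6, -0.1, -0.1]
gripper_width: 0.297
grasp_force: 0.0
```

```bash
python3 -c "
from h import *
u=np.array([.9986,.052]);t=np.array([.6012,-.0913])-u*.06
print(t);need([*t,.015])"
```

```text
[ 0.541284 -0.09442 ]
pos [ 0.5229 -0.1097  0.1061] F [ 0.6 -0.1 -0.1] tool xyz mm to target [-26.6 -28.6  85.7]
axes [[0.876, 0.056, 0.479], [-0.016, -0.989, 0.145], [0.482, -0.135, -0.866]] q [ 0.19  0.21 -0.21  2.39  1.37  0.18 -2.87]
```

The q6 and q4 limits stop a straight radial lean this close to the base. I'll fit a simple kinematic model to the logged states to see which leans are reachable.

```bash
cat > kin.py <<'E'
import numpy as np, itertools
from scipy.optimize import least_squares
from scipy.spatial.transform import Rotation as R
S=[([1.239,.4777,.0224,1.5564,-.0115,1.1093,-.083],[.1497,-.6576,.2034]),
([.86,.78,-.04,1.09,-.25,1.5,-.87],[.5279,-.5398,.2016]),([.79,.84,-.08,1.37,-.26,1.14,-.86],[.5494,-.4591,.034]),
([.8,.85,-.1,1.42,-.29,1.1,-.86],[.5522,-.4235,.0118]),([.73,.8,-.13,1.54,-.31,1.02,-.91],[.5638,-.3495,.0111]),
([.58,.79,-.19,1.56,-.26,1.01,-.92],[.6087,-.2327,.0123]),([.72,.87,-.23,1.47,-.4,1.14,-.88],[.611,-.2563,.0244]),
([.61,.78,-.3,1.71,-.47,.92,-.94],[.5993,-.1123,.015]),([.69,.61,-.26,1.54,-.43,1.28,-1.01],[.593,-.1993,.1888]),
([.64,.05,-.27,2.13,-.4,.51,-.84],[.5297,-.2003,.2485]),([.65,.19,-.58,2.3,.29,.2,-1.69],[.5275,-.1025,.1385]),
([.19,.21,-.21,2.39,1.37,.18,-2.87],[.5229,-.1097,.1061])]
def fk(P,sg,q):
    d,a,b,c,a0,a7=P[:6]; z=np.array([0,0,1.])
    r=R.from_euler('z',a0+sg[0]*q[0])*R.from_euler('y',q[1]); p=z*d+r.apply(z)*a
    r=r*R.from_euler('z',sg[1]*q[2])*R.from_euler('y',q[3]); p=p+r.apply(z)*b
    r=r*R.from_euler('z',sg[2]*q[4])*R.from_euler('y',q[5]); p=p+r.apply(z)*c
    return p,r*R.from_euler('z',sg[3]*q[6]+a7)
def fit():
    best=None
    for sg in itertools.product((1,-1),repeat=3):
        sg=(*sg,1)
        for a0 in(0,):
            f=lambda P:np.concatenate([fk(P,sg,q)[0]-p for q,p in S])
            s=least_squares(f,[.36,.45,.4,.3,a0,0])
            if best is None or s.cost<best[0]: best=(s.cost,sg,s.x,np.abs(s.fun).max())
    return best
if __name__=='__main__':print(fit())
E
python3 kin.py
```

```text
(np.float64(0.0006491666263057375), (-1, -1, -1, 1), array([ 0.2865161 ,  0.53511289,  0.46396472,  0.35625212, -0.09626128,
        0.        ]), np.float64(0.013838497865719002))
```

```bash
cat >> kin.py <<'E'
lo=np.array([-2.9,-.34,-1.41,.24,-1.37,.18,-3]);hi=np.array([2.9,2.1,1.46,2.43,4.51,1.92,3])
def feas(pos,zd,P,sg,n=6):
    best=(9,None);g=np.random.default_rng(0)
    for k in range(n):
        q0=np.clip(np.array([.4,.5,-.2,2.,[-.5,.5,1.5,3,-1,2.3][k%6],.5])+.1*g.normal(size=6),lo[:6]+.01,hi[:6]-.01)
        f=lambda q:np.concatenate([(p:=fk(P,sg,[*q,0]))[0]-pos,.3*(p[1].apply([0,0,1.])-zd)])
        s=least_squares(f,q0,bounds=(lo[:6],hi[:6]))
        m=np.linalg.norm(s.fun)
        if m<best[0]-1e-4:best=(m,s.x)
    return best
E
cat > t.py <<'E'
from kin import *
c,sg,P,_=fit()
for x in(.56,.60,.635):
  for head in(0,-30,30,55):   # heading angle from +x toward +y ; lean back along heading
    for th in(20,28,35):
      h=np.radians(head);t=np.radians(th);zd=np.array([np.sin(t)*np.cos(h),np.sin(t)*np.sin(h),-np.cos(t)])
      m,q=feas(np.array([x,-.1,.02]),zd,P,sg);print(x,head,th,'err mm %.0f'%(m*1e3),q.round(2))
E
python3 t.py
```

```text
0.56 0 20 err mm 0 [ 0.04  0.46  0.11  2.21 -0.75  0.18]
0.56 0 28 err mm 0 [ 0.69  0.55 -0.65  2.31  2.09  0.21]
0.56 0 35 err mm 0 [ 0.77  0.6  -0.71  2.4   2.65  0.37]
0.56 -30 20 err mm 0 [-0.16  0.47  0.18  2.19  0.38  0.18]
0.56 -30 28 err mm 0 [-0.09  0.47  0.04  2.29  1.82  0.21]
0.56 -30 35 err mm 0 [ 0.2   0.52 -0.36  2.37  2.11  0.53]
0.56 30 20 err mm 0 [ 0.33  0.49 -0.11  2.13 -0.65  0.35]
0.56 30 28 err mm 0 [ 0.58  0.52 -0.31  2.2  -1.04  0.27]
0.56 30 35 err mm 0 [ 1.2   0.85 -1.05  2.25  1.41  0.19]
0.56 55 20 err mm 0 [ 0.4   0.55 -0.14  2.02 -0.52  0.55]
0.56 55 28 err mm 0 [ 0.49  0.58 -0.14  2.05 -0.78  0.6 ]
0.56 55 35 err mm 0 [ 0.63  0.62 -0.23  2.06 -0.89  0.63]
0.6 0 20 err mm 0 [-0.07  0.51  0.23  2.12 -0.79  0.25]
0.6 0 28 err mm 0 [ 0.64  0.58 -0.63  2.22  1.86  0.21]
0.6 0 35 err mm 0 [ 0.7   0.62 -0.67  2.31  2.57  0.33]
0.6 -30 20 err mm 0 [-0.22  0.52  0.25  2.1   0.12  0.22]
0.6 -30 28 err mm 0 [ 0.24  0.53 -0.36  2.2   1.62  0.39]
0.6 -30 35 err mm 0 [ 0.19  0.55 -0.35  2.28  2.02  0.51]
0.6 30 20 err mm 0 [ 0.3   0.54 -0.1   2.04 -0.57  0.38]
0.6 3
[... 287 characters left out ...]
 20 err mm 0 [-0.06  0.55  0.2   2.04 -0.65  0.27]
0.635 0 28 err mm 0 [ 0.61  0.62 -0.63  2.15  1.66  0.23]
0.635 0 35 err mm 0 [ 0.7   0.67 -0.71  2.23  2.38  0.33]
0.635 -30 20 err mm 0 [-0.26  0.56  0.3   2.02 -0.03  0.26]
0.635 -30 28 err mm 0 [-0.62  0.66  0.72  2.12 -1.31  0.18]
0.635 -30 35 err mm 0 [ 0.15  0.58 -0.31  2.2   1.95  0.48]
0.635 30 20 err mm 0 [ 0.25  0.57 -0.06  1.96 -0.56  0.42]
0.635 30 28 err mm 0 [ 0.46  0.59 -0.25  2.04 -0.85  0.31]
0.635 30 35 err mm 0 [ 0.75  0.66 -0.54  2.1  -1.09  0.2 ]
0.635 55 20 err mm 0 [ 0.35  0.63 -0.14  1.85 -0.45  0.61]
0.635 55 28 err mm 0 [ 0.46  0.65 -0.19  1.88 -0.66  0.62]
0.635 55 35 err mm 0 [ 0.58  0.69 -0.26  1.9  -0.8   0.64]
```

Heading +x with a 28–35° lean is reachable on the branch with q5 ≈ 2–2.6. It needs a half turn of the tool, which gives the same grip, so that q7 stays in range.

Emit:
jog_arm(
  rows=[
    {"fingers":25,"x":0,"y":0,"z":0,"ax":0,"ay":0,"az":-8.5},
    {"fingers":25,"x":0,"y":0,"z":0,"ax":0,"ay":0,"az":-8.5},
    {"fingers":25,"x":0,"y":0,"z":0,"ax":0,"ay":0,"az":-8.5},
    {"fingers":25,"x":0,"y":0,"z":0,"ax":0,"ay":0,"az":-8.5},
    {"fingers":25,"x":0,"y":0,"z":0,"ax":0,"ay":0,"az":-8.5},
    {"fingers":25,"x":0,"y":0,"z":0,"ax":0,"ay":0,"az":-8.5},
    {"fingers":25,"x":0,"y":0,"z":0,"ax":0,"ay":0,"az":-8.5},
    {"fingers":25,"x":0,"y":0,"z":0,"ax":0,"ay":0,"az":-8.5},
  ],
)

```text
t: 21.35
eef_pos: [0.5228, -0.1097, 0.1067]
tool_rot: [0.2, 0.793, 0.551, 0.166]
contact_force: [0.7, 0.8, 0.4]
gripper_width: 0.296
grasp_force: 0.0
```

Emit:
jog_arm(
  rows=[
    {"fingers":25,"x":0,"y":0,"z":0,"ax":0,"ay":0,"az":-8.5},
    {"fingers":25,"x":0,"y":0,"z":0,"ax":0,"ay":0,"az":-8.5},
    {"fingers":25,"x":0,"y":0,"z":0,"ax":0,"ay":0,"az":-8.5},
    {"fingers":25,"x":0,"y":0,"z":0,"ax":0,"ay":0,"az":-8.5},
    {"fingers":25,"x":0,"y":0,"z":0,"ax":0,"ay":0,"az":-8.5},
    {"fingers":25,"x":0,"y":0,"z":0,"ax":0,"ay":0,"az":-8.5},
    {"fingers":25,"x":0,"y":0,"z":0,"ax":0,"ay":0,"az":-8.5},
    {"fingers":25,"x":0,"y":0,"z":0,"ax":0,"ay":0,"az":-8.5},
  ],
)

```text
t: 22.15
eef_pos: [0.5228, -0.1097, 0.1067]
tool_rot: [0.258, 0.35, 0.9, 0.025]
contact_force: [1.0, -0.8, -0.1]
gripper_width: 0.291
grasp_force: 0.0
```

Emit:
jog_arm(
  rows=[
    {"fingers":25,"x":0,"y":0,"z":0,"ax":0,"ay":0,"az":-8.5},
    {"fingers":25,"x":0,"y":0,"z":0,"ax":0,"ay":0,"az":-8.5},
    {"fingers":25,"x":0,"y":0,"z":0,"ax":0,"ay":0,"az":-8.5},
    {"fingers":25,"x":0,"y":0,"z":0,"ax":0,"ay":0,"az":-8.5},
    {"fingers":25,"x":0,"y":0,"z":0,"ax":0,"ay":0,"az":-8.5},
    {"fingers":25,"x":0,"y":0,"z":0,"ax":0,"ay":0,"az":0},
    {"fingers":25,"x":0,"y":0,"z":0,"ax":0,"ay":0,"az":0},
    {"fingers":25,"x":0,"y":0,"z":0,"ax":0,"ay":0,"az":0},
  ],
)

```text
t: 22.95
eef_pos: [0.522, -0.1094, 0.1058]
tool_rot: [0.25, 0.003, 0.966, -0.069]
contact_force: [0.6, 0.2, -0.0]
gripper_width: 0.29
grasp_force: 0.0
```

```bash
python3 -c "
from h import *
u=np.array([.9986,.052]);t=np.array([.6012,-.0913])-u*.06
chk(t);need([*t,.10])
t=np.radians(33); z=np.array([np.sin(t)*.9986,np.sin(t)*.052,-np.cos(t)]);y=np.array([-.052,.9986,0]);x=np.cross(y,z)
p,r,o=tool(); print('turn deg tool',np.degrees((r.inv()*R.from_matrix(np.c_[x,y,z])).as_rotvec()).round(1))"
```

```text
top [263.4 168.7] 100 [ 0.6018 -0.0912]
scene [263.6 169.6] 76 [ 0.6001 -0.0914]
tri [ 0.6009 -0.0914  0.2104]
tool [ 0.5218 -0.1094  0.1055] F [-0.   0.6  0.7] ahead -21.1 right -78.3
remain fwd 5.4 right 59.5 q [ 0.23  0.21 -0.25  2.39  1.38  0.19  0.24]
pos [ 0.5218 -0.1094  0.1055] F [-0.   0.6  0.7] tool xyz mm to target [-14.8  16.3  12.1]
axes [[-0.875, -0.029, -0.482], [0.039, 0.991, -0.132], [0.482, -0.134, -0.866]] q [ 0.23  0.21 -0.25  2.39  1.38  0.19  0.24]
turn deg tool [-9.2 -4.2 -0.6]
```

Emit:
jog_arm(
  rows=[
    {"fingers":25,"x":-7.5,"y":8,"z":6,"ax":0,"ay":0,"az":0},
    {"fingers":25,"x":-7.5,"y":8,"z":6,"ax":0,"ay":0,"az":0},
    {"fingers":25,"x":0,"y":0,"z":0,"ax":-3,"ay":-1.4,"az":-0.2},
    {"fingers":25,"x":0,"y":0,"z":0,"ax":-3,"ay":-1.4,"az":-0.2},
    {"fingers":25,"x":0,"y":0,"z":0,"ax":-3.2,"ay":-1.4,"az":-0.2},
    {"fingers":25,"x":0,"y":0,"z":0,"ax":0,"ay":0,"az":0},
    {"fingers":25,"x":0,"y":0,"z":0,"ax":0,"ay":0,"az":0},
    {"fingers":25,"x":0,"y":0,"z":0,"ax":0,"ay":0,"az":0},
  ],
)

```text
t: 23.85
eef_pos: [0.54, -0.0938, 0.0956]
tool_rot: [0.269, -0.02, 0.963, -0.015]
contact_force: [0.0, -0.3, -0.1]
gripper_width: 0.29
grasp_force: 0.0
```

```bash
cat >> h.py <<'E'
def turn(th,off=.06,z=.017,b=(.601,-.0914)):
    u=np.array([.9986,.052]);t=np.array(b)-u*off; a=np.radians(th)
    Z=np.array([np.sin(a)*u[0],np.sin(a)*u[1],-np.cos(a)]);Y=np.array([-.052,.9986,0]);X=np.cross(Y,Z)
    p,r,o=tool(); need([*t,z]); print('turn',np.degrees((r.inv()*R.from_matrix(np.c_[X,Y,Z])).as_rotvec()).round(1))
E
python3 -c "
from h import *
turn(33)"
```

```text
pos [ 0.54   -0.0938  0.0956] F [ 0.  -0.3 -0.1] tool xyz mm to target [39.8  2.4 67.7]
axes [[-0.854, -0.046, -0.518], [-0.03, 0.999, -0.04], [0.519, -0.018, -0.854]] q [ 0.68  0.32 -0.68  2.35  1.67  0.17  0.07]
turn [-2.6 -1.8  0.2]
```

Emit:
jog_arm(
  rows=[
    {"fingers":25,"x":10,"y":0.6,"z":17,"ax":0,"ay":0,"az":0},
    {"fingers":25,"x":10,"y":0.6,"z":17,"ax":-1,"ay":-0.5,"az":0},
    {"fingers":25,"x":10,"y":0.6,"z":17,"ax":-1,"ay":-0.5,"az":0},
    {"fingers":25,"x":5,"y":0.6,"z":8,"ax":0,"ay":0,"az":0},
    {"fingers":25,"x":0,"y":0,"z":0,"ax":0,"ay":0,"az":0},
    {"fingers":25,"x":0,"y":0,"z":0,"ax":0,"ay":0,"az":0},
    {"fingers":25,"x":0,"y":0,"z":0,"ax":0,"ay":0,"az":0},
    {"fingers":25,"x":0,"y":0,"z":0,"ax":0,"ay":0,"az":0},
  ],
)

```text
t: 24.65
eef_pos: [0.5409, -0.0943, 0.0278]
tool_rot: [0.278, -0.025, 0.96, 0.001]
contact_force: [0.1, -1.0, 0.4]
gripper_width: 0.292
grasp_force: 0.0
```

```bash
python3 -c "
from h import *
turn(33)"
```

```text
pos [ 0.5409 -0.0943  0.0278] F [ 0.1 -1.   0.4] tool xyz mm to target [ 5.7 -0.1  9.2]
axes [[-0.844, -0.047, -0.534], [-0.048, 0.999, -0.012], [0.534, 0.016, -0.845]] q [ 0.87  0.59 -0.89  2.38  2.17  0.39 -0.28]
turn [-0.7 -0.7  0.2]
```

Emit:
jog_arm(
  rows=[
    {"fingers":25,"x":4.5,"y":0,"z":7.1,"ax":0,"ay":0,"az":0},
    {"fingers":25,"x":4.5,"y":0,"z":7.1,"ax":0,"ay":0,"az":0},
    {"fingers":25,"x":0,"y":0,"z":0,"ax":0,"ay":0,"az":0},
    {"fingers":25,"x":-4.2,"y":0,"z":2.7,"ax":0,"ay":0,"az":0},
    {"fingers":25,"x":-4.2,"y":0,"z":2.7,"ax":0,"ay":0,"az":0},
    {"fingers":25,"x":-4.2,"y":0,"z":2.7,"ax":0,"ay":0,"az":0},
    {"fingers":25,"x":0,"y":0,"z":0,"ax":0,"ay":0,"az":0},
    {"fingers":25,"x":0,"y":0,"z":0,"ax":0,"ay":0,"az":0},
  ],
)

```text
t: 25.45
eef_pos: [0.5555, -0.0941, 0.0102]
tool_rot: [0.278, -0.024, 0.96, 0.002]
contact_force: [0.2, -0.2, 0.2]
gripper_width: 0.291
grasp_force: 0.0
```

```bash
cat >> h.py <<'E'
def chk2():
    b=bottle();p,r,o=tool();u=np.array([.9986,.052]);v=np.array([-.052,.9986]);m=np.array([.6722,-.0875])
    print('bottle in bay',(1e3*np.array([(b[:2]-m)@u,(b[:2]-m)@v])).round(1),'tool',(1e3*np.array([(p[:2]-m)@u,(p[:2]-m)@v])).round(1),p[2].round(4),'F',np.round(o['contact_force'],1),o['q'].round(2))
E
python3 -c "
from h import *
chk2()"
```

```text
top [263.4 168.7] 100 [ 0.6018 -0.0912]
scene [263.6 169.7] 75 [ 0.6003 -0.0916]
tri [ 0.601  -0.0914  0.2101]
bottle in bay [-71.3  -0.2] tool [-117.3   -0.5] 0.01 F [ 0.1 -0.4 -0.3] [ 0.85  0.65 -0.88  2.35  2.19  0.43 -0.28]
```

Emit:
jog_arm(
  rows=[
    {"fingers":25,"x":-3.4,"y":0,"z":2.1,"ax":0,"ay":0,"az":0},
    {"fingers":25,"x":-3.4,"y":0,"z":2.1,"ax":0,"ay":0,"az":0},
    {"fingers":25,"x":-3.4,"y":0,"z":2.1,"ax":0,"ay":0,"az":0},
    {"fingers":25,"x":-3.4,"y":0,"z":2.1,"ax":0,"ay":0,"az":0},
    {"fingers":25,"x":-3.4,"y":0,"z":2.1,"ax":0,"ay":0,"az":0},
    {"fingers":25,"x":-3.4,"y":0,"z":2.1,"ax":0,"ay":0,"az":0},
    {"fingers":25,"x":-3.4,"y":0,"z":2.1,"ax":0,"ay":0,"az":0},
    {"fingers":25,"x":0,"y":0,"z":0,"ax":0,"ay":0,"az":0},
  ],
)

```text
t: 26.35
eef_pos: [0.583, -0.0918, 0.0101]
tool_rot: [0.277, -0.025, 0.961, 0.002]
contact_force: [-1.9, 0.9, 1.4]
gripper_width: 0.293
grasp_force: 1.5
```

```bash
python3 -c "
from h import *
chk2()"
```

```text
top [263.7 167. ] 100 [ 0.606 -0.092]
scene [264.8 169.9] 80 [ 0.604  -0.0917]
tri [ 0.605  -0.0922  0.2113]
bottle in bay [-67.4  -1.2] tool [-89.4   0.1] 0.0101 F [-1.8  2.1  0.6] [ 0.79  0.66 -0.83  2.29  2.14  0.4  -0.24]
```

```bash
python3 -c "
from h import *
C=cam('scene')
f=192/np.tan(np.radians(C['vertical_fov'])/2);T=np.linalg.inv(np.array(C['world_from_camera']))
def pr(p,k=6,o=(215,140)):
    q=T@np.array([*p,1]);return (round((C['cx']+f*q[0]/q[2]-o[0])*k),round((C['cy']+f*q[1]/q[2]-o[1])*k))
# phase-1 pose of pic h: tool (.5973,-.1372,.0151), z axis (.044,.569,-.821)
p=np.array([.5973,-.1372,.0151]);z=np.array([.044,.569,-.821])
for s in(0,.01,.02,.03,.05,.073):print('h',s,pr(p-z*s),(p-z*s).round(3))
print('base c',pr((.599,-.116,0)),'base rear',pr((.599,-.149,0)),'rear z.03',pr((.599,-.149,.03)),'rear .06',pr((.599,-.149,.06)))
"

```

```text
h 0 (264, 433) [ 0.597 -0.137  0.015]
h 0.01 (262, 435) [ 0.597 -0.143  0.023]
h 0.02 (260, 437) [ 0.596 -0.149  0.032]
h 0.03 (258, 439) [ 0.596 -0.154  0.04 ]
h 0.05 (253, 443) [ 0.595 -0.166  0.056]
h 0.073 (248, 447) [ 0.594 -0.179  0.075]
base c (273, 413) base rear (263, 464) rear z.03 (264, 439) rear .06 (265, 414)
```

Emit:
jog_arm(
  rows=[
    {"fingers":25,"x":4.2,"y":0,"z":-2.7,"ax":0,"ay":0,"az":0},
    {"fingers":25,"x":8.5,"y":0,"z":-5.3,"ax":0,"ay":0,"az":0},
    {"fingers":25,"x":8.5,"y":0,"z":-5.3,"ax":0,"ay":0,"az":0},
    {"fingers":25,"x":0,"y":0,"z":0,"ax":0,"ay":0,"az":0},
    {"fingers":25,"x":0.5,"y":0,"z":0.8,"ax":0,"ay":0,"az":0},
    {"fingers":25,"x":0.5,"y":0,"z":0.8,"ax":0,"ay":0,"az":0},
    {"fingers":25,"x":0.5,"y":0,"z":0.8,"ax":0,"ay":0,"az":0},
    {"fingers":25,"x":0.5,"y":0,"z":0.8,"ax":0,"ay":0,"az":0},
  ],
)

```text
t: 27.3
eef_pos: [0.5585, -0.094, 0.0064]
tool_rot: [0.278, -0.024, 0.96, 0.002]
contact_force: [0.1, -0.3, 0.6]
gripper_width: 0.296
grasp_force: 0.0
```

```bash
python3 -c "
from h import *
chk2()
C=cam('top');g=cv2.cvtColor(C['img'],cv2.COLOR_BGR2GRAY)
f=192/np.tan(np.radians(C['vertical_fov'])/2);T=np.linalg.inv(np.array(C['world_from_camera']))
def pr(p):
    q=T@np.array([*p,1]);return (C['cx']+f*q[0]/q[2],C['cy']+f*q[1]/q[2])
p,r,o=tool();X,Y,Z=r.as_matrix().T
for s in(0,.02,.033,.05):print(s,[np.round(pr(p-Z*s+Y*y-X*.011),1).tolist() for y in(-.0125,.0125)])
print('base rear',pr((.605-.033,-.092,0)))
for v in range(178,222,2):print(v,' '.join('%3d'%x for x in g[v,244:284:2]))
"

```

```text
top [263.7 167. ] 100 [ 0.606 -0.092]
scene [264.8 170. ] 78 [ 0.604  -0.0921]
tri [ 0.605  -0.0922  0.2107]
bottle in bay [-67.4  -1.2] tool [-114.1   -0.5] 0.0063 F [-0.7 -0.2 -0.3] [ 0.84  0.66 -0.87  2.34  2.19  0.44 -0.28]
0 [[268.1, 186.0], [260.2, 186.6]]
0.02 [[268.4, 189.1], [260.3, 189.7]]
0.033 [[268.6, 191.2], [260.4, 191.8]]
0.05 [[268.9, 194.0], [260.6, 194.6]]
base rear (np.float64(263.6398711474664), np.float64(185.11099477961014))
178 101 103 105 103 105  44  29  31  33  31  33  32  31  32  35 107 117 126 133 139
180  97  99 100  99  99  88  29  29  32  31  31  32  28  30  74 112 121 132 136 141
182  96  99 100 101 100  98  84  39  31  31  28  31  33  72 107 120 125 131 135 141
184  99 100  99  99  99  99 101  95  67  47  35  59  89 108 121 126 133 139 141 144
186 104 103 102 101 104 102 101 103 103 102 102 103 108 115 125 126 135 138 141 144
188 113 111 106 102 102 100 105 105 103 101 103 106 107 113 126 127 135 138 142 146
190 120 115 113 106 103 102 103 105 101 101 103 105 110 114 128 127 136 137 140 146
192 122 122 119 114 114 109 106 107  90 101 104 109 102 112 
[... 499 characters left out ...]
  42  41  46  68  41  36  42
206  95  39  43  36  39  45  87  36  38  39  41  42  42  40  35  44  67  41  42  56
208  45  39  47  50  34  97  42  37  37  40  40  40  40  40  40  39  39  45  43  66
210  39  38  59  62  74  41  36  37  39  38  40  41  39  42  40  37  37  38  45  62
212  53  58  59  60  39  39  35  38  40  41  38  39  40  41  40  38  38  33  45  63
214  49  50  55  61  46  35  36  38  39  39  41  44  42  40  39  38  37  37  44 160
216 127 122 153 155  53  34  37  37  37  40  40  36  40  39  39  40  37  37 101 155
218 155 151 151 152 139  36  37  40  49  67  61  65  67  72  53  40  39  37  96 148
220 147 144 144 147 144  35  38  40  46  43  54  59  67  57  48  45  44  39  92 147
```

The finger tips appear at about row 192, close to the reported TCP, so the very low tip rides under the bottle's rounded foot. I'll raise it to 18 mm, as worked on the first leg, and push slowly.

Emit:
jog_arm(
  rows=[
    {"fingers":25,"x":-6.2,"y":0,"z":-9.8,"ax":0,"ay":0,"az":0},
    {"fingers":25,"x":0,"y":0,"z":0,"ax":0,"ay":0,"az":0},
    {"fingers":25,"x":-6,"y":0,"z":3.8,"ax":0,"ay":0,"az":0},
    {"fingers":25,"x":-6,"y":0,"z":3.8,"ax":0,"ay":0,"az":0},
    {"fingers":25,"x":-4.2,"y":0,"z":2.7,"ax":0,"ay":0,"az":0},
    {"fingers":25,"x":-3.4,"y":0,"z":2.1,"ax":0,"ay":0,"az":0},
    {"fingers":25,"x":-3.4,"y":0,"z":2.1,"ax":0,"ay":0,"az":0},
    {"fingers":25,"x":-3.4,"y":0,"z":2.1,"ax":0,"ay":0,"az":0},
  ],
)

```text
t: 28.25
eef_pos: [0.5884, -0.0912, 0.0174]
tool_rot: [0.277, -0.025, 0.961, 0.003]
contact_force: [-3.9, 1.0, 2.8]
gripper_width: 0.298
grasp_force: 2.3
```

```bash
python3 -c "
from h import *
chk2()"
```

```text
top [263.8 165.1] 101 [ 0.6111 -0.0925]
scene [267.1 170.7] 80 [ 0.6111 -0.0933]
tri [ 0.6111 -0.0925  0.2088]
bottle in bay [-61.2  -1.8] tool [-83.2   0.2] 0.0178 F [-3.   1.8  1.7] [ 0.77  0.63 -0.81  2.28  2.1   0.38 -0.22]
```

Emit:
jog_arm(
  rows=[
    {"fingers":25,"x":-3.4,"y":-0.5,"z":2.1,"ax":0,"ay":0,"az":0},
    {"fingers":25,"x":-3.4,"y":-0.5,"z":2.1,"ax":0,"ay":0,"az":0},
    {"fingers":25,"x":-3.4,"y":-0.5,"z":2.1,"ax":0,"ay":0,"az":0},
    {"fingers":25,"x":-3.4,"y":-0.5,"z":2.1,"ax":0,"ay":0,"az":0},
    {"fingers":25,"x":-3.4,"y":0,"z":2.1,"ax":0,"ay":0,"az":0},
    {"fingers":25,"x":-3.4,"y":0,"z":2.1,"ax":0,"ay":0,"az":0},
    {"fingers":25,"x":-3.4,"y":0,"z":2.1,"ax":0,"ay":0,"az":0},
    {"fingers":25,"x":-3.4,"y":0,"z":2.1,"ax":0,"ay":0,"az":0},
  ],
)

```text
t: 29.15
eef_pos: [0.6217, -0.0931, 0.0183]
tool_rot: [0.277, -0.024, 0.96, 0.002]
contact_force: [-3.6, -0.9, 0.9]
gripper_width: 0.295
grasp_force: 1.8
```

```bash
python3 -c "
from h import *
chk2()"
```

```text
top [264.3 151.1] 99 [ 0.6472 -0.0947]
scene [278.7 172.5] 75 [ 0.6471 -0.0938]
tri [ 0.6471 -0.0946  0.2112]
bottle in bay [-25.5  -5.8] tool [-50.1  -2.9] 0.0187 F [-1.5 -0.7 -0.8] [ 0.71  0.64 -0.75  2.21  2.03  0.34 -0.16]
```

Emit:
jog_arm(
  rows=[
    {"fingers":25,"x":0,"y":-2.5,"z":0,"ax":0,"ay":0,"az":0},
    {"fingers":25,"x":-2.5,"y":-2,"z":1.6,"ax":0,"ay":0,"az":0},
    {"fingers":25,"x":-3,"y":0,"z":1.9,"ax":0,"ay":0,"az":0},
    {"fingers":25,"x":-3,"y":0,"z":1.9,"ax":0,"ay":0,"az":0},
    {"fingers":25,"x":-3,"y":0,"z":1.9,"ax":0,"ay":0,"az":0},
    {"fingers":25,"x":-3,"y":0,"z":1.9,"ax":0,"ay":0,"az":0},
    {"fingers":25,"x":-3,"y":0,"z":1.9,"ax":0,"ay":0,"az":0},
    {"fingers":25,"x":0,"y":0,"z":0,"ax":0,"ay":0,"az":0},
  ],
)

```text
t: 30.05
eef_pos: [0.6431, -0.0967, 0.0186]
tool_rot: [0.278, -0.024, 0.96, 0.001]
contact_force: [-1.9, 0.9, -1.2]
gripper_width: 0.29
grasp_force: 0.9
```

```bash
python3 -c "
from h import *
chk2()"
```

```text
top [265.8 142.6] 104 [ 0.6691 -0.099 ]
scene [284.3 174.6] 76 [ 0.6651 -0.0981]
tri [ 0.6668 -0.0994  0.2132]
bottle in bay [ -6.  -11.6] tool [-30.1  -7.6] 0.0183 F [-1.3 -0.1 -1.3] [ 0.67  0.64 -0.71  2.17  1.98  0.31 -0.11]
```

Emit:
jog_arm(
  rows=[
    {"fingers":25,"x":5,"y":0,"z":-3.2,"ax":0,"ay":0,"az":0},
    {"fingers":25,"x":5,"y":0,"z":-3.2,"ax":0,"ay":0,"az":0},
    {"fingers":0,"x":5,"y":0,"z":-3.2,"ax":0,"ay":0,"az":0},
    {"fingers":0,"x":0,"y":0,"z":0,"ax":0,"ay":0,"az":0},
    {"fingers":0,"x":0,"y":0,"z":0,"ax":0,"ay":0,"az":0},
    {"fingers":0,"x":0,"y":0,"z":0,"ax":0,"ay":0,"az":0},
    {"fingers":0,"x":0,"y":0,"z":0,"ax":0,"ay":0,"az":0},
    {"fingers":0,"x":0,"y":0,"z":0,"ax":0,"ay":0,"az":0},
  ],
)

```text
t: 30.95
eef_pos: [0.6247, -0.0972, 0.0185]
tool_rot: [0.278, -0.024, 0.96, 0.002]
contact_force: [1.1, 0.6, 0.3]
gripper_width: 0.002
grasp_force: 0.0
```

```bash
python3 -c "
from h import *
chk2()"
```

```text
top [265.7 144. ] 101 [ 0.6655 -0.0985]
scene [283.6 174.4] 74 [ 0.6628 -0.0978]
tri [ 0.664  -0.0989  0.2123]
bottle in bay [ -8.8 -10.9] tool [-48.   -7.2] 0.0185 F [-0.   0.3  0.2] [ 0.71  0.64 -0.74  2.2   2.03  0.33 -0.15]
```

Emit:
jog_arm(
  rows=[
    {"fingers":0,"x":0,"y":-2.5,"z":0,"ax":0,"ay":0,"az":0},
    {"fingers":0,"x":-4.2,"y":-2.5,"z":2.7,"ax":0,"ay":0,"az":0},
    {"fingers":0,"x":-4.2,"y":0,"z":2.7,"ax":0,"ay":0,"az":0},
    {"fingers":0,"x":-3,"y":0,"z":1.9,"ax":0,"ay":0,"az":0},
    {"fingers":0,"x":-2.6,"y":0,"z":1.6,"ax":0,"ay":0,"az":0},
    {"fingers":0,"x":-2.6,"y":0,"z":1.6,"ax":0,"ay":0,"az":0},
    {"fingers":0,"x":-2.6,"y":0,"z":1.6,"ax":0,"ay":0,"az":0},
    {"fingers":0,"x":-2.6,"y":0,"z":1.6,"ax":0,"ay":0,"az":0},
  ],
)

```text
t: 31.85
eef_pos: [0.6498, -0.101, 0.0181]
tool_rot: [0.277, -0.024, 0.961, 0.002]
contact_force: [-5.2, -0.9, 2.6]
gripper_width: -0.0
grasp_force: 2.4
```

```bash
python3 -c "
from h import *
chk2()"
```

```text
top [265.  139.8] 102 [ 0.6764 -0.097 ]
scene [287.8 174.6] 78 [ 0.6756 -0.0965]
tri [ 0.6759 -0.0971  0.2112]
bottle in bay [ 3.2 -9.8] tool [-22.5 -12.3] 0.0184 F [-3.2 -0.3  0.6] [ 0.65  0.64 -0.69  2.15  1.96  0.3  -0.09]
```

Emit:
jog_arm(
  rows=[
    {"fingers":0,"x":-1.3,"y":0,"z":0.8,"ax":0,"ay":0,"az":0},
    {"fingers":0,"x":-1.3,"y":0,"z":0.8,"ax":0,"ay":0,"az":0},
    {"fingers":0,"x":0,"y":0,"z":0,"ax":0,"ay":0,"az":0},
    {"fingers":0,"x":0,"y":0,"z":0,"ax":0,"ay":0,"az":0},
    {"fingers":0,"x":0,"y":0,"z":0,"ax":0,"ay":0,"az":0},
    {"fingers":0,"x":0,"y":0,"z":0,"ax":0,"ay":0,"az":0},
    {"fingers":0,"x":0,"y":0,"z":0,"ax":0,"ay":0,"az":0},
    {"fingers":0,"x":0,"y":0,"z":0,"ax":0,"ay":0,"az":0},
  ],
)

```text
t: 32.75
eef_pos: [0.6524, -0.101, 0.0181]
tool_rot: [0.277, -0.024, 0.961, 0.002]
contact_force: [-7.7, -0.6, 4.3]
gripper_width: 0.0
grasp_force: 4.0
```

```bash
python3 -c "
from h import *
chk2()"
```

```text
top [264.9 138.9] 101 [ 0.6787 -0.097 ]
scene [288.  174.7] 80 [ 0.6763 -0.0964]
tri [ 0.6773 -0.0972  0.2119]
bottle in bay [  4.6 -10. ] tool [-20.5 -12.4] 0.0181 F [-7.8 -0.9  5.5] [ 0.65  0.65 -0.68  2.14  1.96  0.29 -0.08]
```

Force rises while the bottle holds still, so it is against the stop. I'll retreat slowly, then go up and clear.

Emit:
jog_arm(
  rows=[
    {"fingers":0,"x":1.7,"y":0,"z":-1.1,"ax":0,"ay":0,"az":0},
    {"fingers":0,"x":3.4,"y":0,"z":-2.1,"ax":0,"ay":0,"az":0},
    {"fingers":0,"x":8.5,"y":0,"z":-5.3,"ax":0,"ay":0,"az":0},
    {"fingers":0,"x":17,"y":0,"z":-10.7,"ax":0,"ay":0,"az":0},
    {"fingers":0,"x":21,"y":0,"z":-13.4,"ax":0,"ay":0,"az":0},
    {"fingers":0,"x":0,"y":0,"z":-40,"ax":0,"ay":0,"az":0},
    {"fingers":0,"x":0,"y":0,"z":-40,"ax":0,"ay":0,"az":0},
    {"fingers":0,"x":0,"y":0,"z":0,"ax":0,"ay":0,"az":0},
  ],
)

```text
t: 33.65
eef_pos: [0.549, -0.1077, 0.0898]
tool_rot: [0.279, -0.023, 0.96, -0.002]
contact_force: [0.9, -0.1, 0.6]
gripper_width: 0.002
grasp_force: 0.0
```

```bash
python3 -c "
from h import *
chk2()
c=cam('top');s=cam('scene');a=cv2.resize(np.hstack([s['img'][130:250,230:330],c['img'][100:220,190:330]]),None,fx=3.3,fy=3.3,interpolation=cv2.INTER_CUBIC)
cv2.imwrite('pics/z.png',a)"
```

```text
top [264.9 138.9] 101 [ 0.6787 -0.097 ]
scene [288.  174.7] 79 [ 0.6763 -0.0965]
tri [ 0.6773 -0.0972  0.2118]
bottle in bay [  4.6 -10. ] tool [-123.2  -11.6] 0.0873 F [-0.4  0.7  0.4] [ 0.8   0.38 -0.76  2.33  1.83  0.17 -0.01]
```

View pics/z.png

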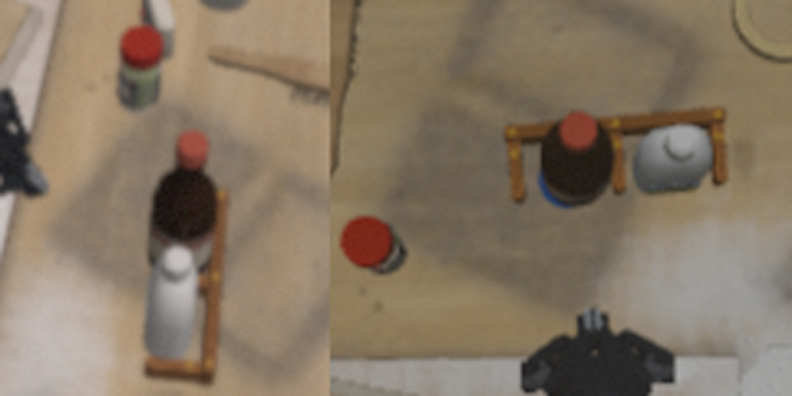

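The last picture shows the sauce bottle upright in the bay against the back stop (cap at about (578,130) in the right half). The soap and jar are unmoved, and the gripper is clear.

```bash
python3 -c "
from station import bot
print(bot.hand_in())"
```

```text
the job is handed in; nothing more can be done
None
```

The sauce bottle stands upright in the marked bay, touching the back stop and close to or touching the divider beside the soap, and the job is handed in at about 34 s; it leaned about 5° during one push, and I could not confirm every push stayed below 25 mm.

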